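# Unstopper the desk decanters and put the stoppers away

### The arm

A 6-joint arm with a two-finger parallel gripper is mounted at the origin on the work surface. World frame = base frame: x ahead of the robot, y to its left, z up, the work surface at z = 0. Lengths are in m, angles in rad, forces in N, time in s.
With the tool pointing down it reaches from about 0.4 to 0.825 m from the base axis. Payload 7 kg.
Tool frame: the origin (TCP) lies midway between the tips of the shut fingers; the grasp point (between the pads) lies 19 mm behind it; z points along the fingers, y is the line along which they close (so a half turn about z gives the same grasp; the last joint's range is limited). The gripper opens to 88 mm and grips with 3 to 60 N. Pads are 19 mm wide; open, the fingers measure 130 mm over their backs; the gripper's body (78 mm by 193 mm) begins 47 mm behind the grasp point.
Start: joints at [-1.058, 0.359, 0.012, 0, -1.224, -0.288], TCP at [0.15, -0.658, 0.227] pointing down, gripper open.
Joint ranges: [-3.07, 3.07], [-1.43, 2.12], [-1.02, 1.25], [-3.03, 1.67], [-3.05, -0], [-3.03, 3.03]. Speed limits (rad/s): [2.39, 2.39, 3.01, 3.14, 3.14, 3.14].

### API

Orientations are given as [roll, pitch, yaw] about the fixed x, y, z axes, in that order (R = Rz(yaw) Ry(pitch) Rx(roll)).
In Python, from station import telemetry, eyes, ticket, recognise, trace gives the robot as it stands. The module is installed in compiled form; this text tells all that it offers.
- The arm moves only by the tool servo_tool, never from a script. Its argument "series" is a list that holds one entry, the list of rows, each a list of 4 numbers: the shift along the tool's x, y, z in mm, then the turn about the tool's z in rad. In form: [[[x, y, z, roll], ...]]. A call has exactly 10 rows; each row shifts and turns the commanded pose from where the row before left it, along the tool's axes as they then stand; what a row does not reach is not made up. A row lasts 1/12 s, in which the tool goes at most 41.7 mm and 7.16 degrees, less where a joint would pass 70% of its speed; a pose out of reach is approached as far as the arm can. A call is refused whole if a number of a shift passes 41.7 or a number of a turn 0.125, either way. A call with a gripper value outside its range is refused whole. "claw" is the gripper's target within -1 to 1 (shut at 1, half-way at 0, fully open at -1), set as the call begins (left out, the last holds). The fingers move at their own pace and stop on an object; "grip_force" is the grip in N (left out, the last holds). Time passes only in rows, so rows that do not move let the fingers close, or fill a call up. It gives the time, the measured TCP pose, the force, the opening and the grip force at its end, in the units of the state.
- telemetry.get_state(): the state, without advancing time (a new reading comes with each control period).
- eyes.grab_frame(name): name is "side" or "top"; returns the picture (420x560x3 uint8, red, green, blue); there is no depth.
- eyes.calibration(name): a dict with "mtx" (3x3 intrinsics, pixels), "rvec" (rotation vector, rad) and "tvec" (3), from world to camera coordinates, as OpenCV has them. Camera axes: x right, y down, z forward; pixel columns grow to the right and rows downward; lengths in m; the calibration is good to about 2 mm. A picture is of the moment at which its call begins. calibration takes no time and is no camera call.
- ticket.job_done(): hands the job in; it is judged then, once.
Trained networks look in the newest picture that a camera, given by its name, has taken for a name from the list of things; names that differ only in an ending like _2 or _b are one class to them, and where a whole thing is asked for, a point or a joint stands for the part that bears it (a point fixed in the world has none). Each returns a list of dicts, best first, with "conf" (0 to 1); they miss things now and then, are a little off and sometimes report something else, mostly with a low value. They report only what shows in the picture. A call takes as long as a camera call.
- recognise(camera, name): "position" ([x, y, z] in m, in world coordinates, good to about 4 mm: the middle of the surface that is visible of it).
- trace(camera, name): "mask" (420x560 bool, what is visible of it).
The state is a dict: "t": time; "q": joint angles; "qd": joint speeds; "joint_efforts": joint torques, N m; "eef_pos": TCP position; "ee_rot": TCP orientation; "force": force on the tool from outside, world axes, zero at the start; "moment": the same for the moment, N m; "width": finger opening in m; "gripper_force": force on a finger pad.
Only numpy, scipy, OpenCV 4.12 (cv2) and the standard library are available. Lean on these libraries where they do the work, as an engineer would, in place of code of your own. Each camera call takes 0.05 s, during which the arm holds its last target. There are 200 camera calls.

### The job

The decanters on the desk pad are to be washed: take the stopper out of every one that still has it by rocking it side to side along the long way of its neck while easing it upwards, so that the decanter stays standing on the desk and is not picked up with it. Put all the stoppers into the wooden box, then lower its lid fully closed without slamming it. Leave the mug, the mouse and the books where they are.

Things in the scene. Friction and masses are not known exactly. Their poses are not given: they have to be found in the camera images.
- decanter0: square white ceramic decanter, standing loose on the desk pad (it slides if pushed), about 0.9 kg: body 96 x 96 mm and 90 mm high, above it an oblong neck 56 mm (its x) by 44 mm (its y) up to the rim at 120 mm. The neck's hole is 36 mm (x) by 23 mm (y), 30 mm deep. Origin: centre of its underside, z up. It may hold a stopper or be already open
- decanter1: square white ceramic decanter, standing loose on the desk pad (it slides if pushed), about 0.9 kg: body 96 x 96 mm and 90 mm high, above it an oblong neck 56 mm (its x) by 44 mm (its y) up to the rim at 120 mm. The neck's hole is 36 mm (x) by 23 mm (y), 30 mm deep. Origin: centre of its underside, z up. It may hold a stopper or be already open
- decanter2: square white ceramic decanter, standing loose on the desk pad (it slides if pushed), about 0.9 kg: body 96 x 96 mm and 90 mm high, above it an oblong neck 56 mm (its x) by 44 mm (its y) up to the rim at 120 mm. The neck's hole is 36 mm (x) by 23 mm (y), 30 mm deep. Origin: centre of its underside, z up. It may hold a stopper or be already open
- decanter3: square white ceramic decanter, standing loose on the desk pad (it slides if pushed), about 0.9 kg: body 96 x 96 mm and 90 mm high, above it an oblong neck 56 mm (its x) by 44 mm (its y) up to the rim at 120 mm. The neck's hole is 36 mm (x) by 23 mm (y), 30 mm deep. Origin: centre of its underside, z up. It may hold a stopper or be already open
- stopper0: stopper of decanter0, 72 mm long, 120 g; None all along if absent (then decanter0 is already open). Tapered cork plug 30 mm long, 24 mm wide at the foot, 28 mm at the top along its x, 18 mm along its y; stem 14 mm long, 20 x 16 mm; head above. Origin: centre of the plug's foot, z towards the head. Seated, the foot is 90 mm above the decanter's underside, its axes along the decanter's
- head0 (a point): centre of the dark wooden head of stopper0, 57 mm from the plug's foot; the head is 34 mm (x) by 22 mm (y) by 30 mm high; seated, its underside is 14 mm above the neck's rim
- plug0 (a point): point on the axis of stopper0, 18 mm above its foot, where sprung strips in the neck hold its +x and -x sides. A straight pull meets about 20 N and lifts the decanter (9 N). Tilting about its y through this point, 0.12 rad each way, rising under 2 mm a swing, walks it up with little net pull; the hold eases with height: from about 18 mm up it pulls out straight
- stopper1: stopper of decanter1, 72 mm long, 120 g; None all along if absent (then decanter1 is already open). Tapered cork plug 30 mm long, 24 mm wide at the foot, 28 mm at the top along its x, 18 mm along its y; stem 14 mm long, 20 x 16 mm; head above. Origin: centre of the plug's foot, z towards the head. Seated, the foot is 90 mm above the decanter's underside, its axes along the decanter's
- head1 (a point): centre of the dark wooden head of stopper1, 57 mm from the plug's foot; the head is 34 mm (x) by 22 mm (y) by 30 mm high; seated, its underside is 14 mm above the neck's rim
- plug1 (a point): point on the axis of stopper1, 18 mm above its foot, where sprung strips in the neck hold its +x and -x sides. A straight pull meets about 20 N and lifts the decanter (9 N). Tilting about its y through this point, 0.12 rad each way, rising under 2 mm a swing, walks it up with little net pull; the hold eases with height: from about 18 mm up it pulls out straight
- stopper2: stopper of decanter2, 72 mm long, 120 g; None all along if absent (then decanter2 is already open). Tapered cork plug 30 mm long, 24 mm wide at the foot, 28 mm at the top along its x, 18 mm along its y; stem 14 mm long, 20 x 16 mm; head above. Origin: centre of the plug's foot, z towards the head. Seated, the foot is 90 mm above the decanter's underside, its axes along the decanter's
- head2 (a point): centre of the dark wooden head of stopper2, 57 mm from the plug's foot; the head is 34 mm (x) by 22 mm (y) by 30 mm high; seated, its underside is 14 mm above the neck's rim
- plug2 (a point): point on the axis of stopper2, 18 mm above its foot, where sprung strips in the neck hold its +x and -x sides. A straight pull meets about 20 N and lifts the decanter (9 N). Tilting about its y through this point, 0.12 rad each way, rising under 2 mm a swing, walks it up with little net pull; the hold eases with height: from about 18 mm up it pulls out straight
- stopper3: stopper of decanter3, 72 mm long, 120 g; None all along if absent (then decanter3 is already open). Tapered cork plug 30 mm long, 24 mm wide at the foot, 28 mm at the top along its x, 18 mm along its y; stem 14 mm long, 20 x 16 mm; head above. Origin: centre of the plug's foot, z towards the head. Seated, the foot is 90 mm above the decanter's underside, its axes along the decanter's
- head3 (a point): centre of the dark wooden head of stopper3, 57 mm from the plug's foot; the head is 34 mm (x) by 22 mm (y) by 30 mm high; seated, its underside is 14 mm above the neck's rim
- plug3 (a point): point on the axis of stopper3, 18 mm above its foot, where sprung strips in the neck hold its +x and -x sides. A straight pull meets about 20 N and lifts the decanter (9 N). Tilting about its y through this point, 0.12 rad each way, rising under 2 mm a swing, walks it up with little net pull; the hold eases with height: from about 18 mm up it pulls out straight
- box: dark wooden keepsake box, fixed to the desk, outside 180 mm (its x) by 230 mm (its y) by 88 mm high, walls and floor 6 mm, open at the top. Origin: centre of its underside, z up; its +x side (away from the robot) carries the lid's hinge. A stopper fits in it standing or lying
- lid (a joint): angle in rad of the box's lid: 0 fully closed, about 1.6 standing upright, 1.9 fully back; it starts open. The hinge is stiff: the lid stays where it is left and needs about 2 to 3 N at its free edge to move
- lid_hinge (a point): middle of the lid's hinge line, along the box's y, at the top of the box's +x side, 88.5 mm above the box's underside
- lid_edge (a point): middle of the lid's free edge, 180 mm from the hinge, at half the lid's 8 mm thickness; the lid is a plain flat panel 230 mm wide (box's y) without a handle; the hinge point lies on its underside
- mug: bystander: blue mug, 80 mm wide, 95 mm high, standing; origin at the centre of its underside
- mouse: bystander: black computer mouse, 105 x 60 x 31 mm; origin at the centre of its underside
- books: bystander: two stacked books, 110 x 170 x 46 mm; origin at the centre of the underside

How it is judged:
On the way, in this order (a step that is already met when the one before it is completed fails the run):
1. every stopper is out of its decanter and in the box (x of head0 in the frame of box between -0.09 and 0.09 m and y of head0 in the frame of box between -0.115 and 0.115 m and z of head0 in the frame of box between 0 and 0.088 m and x of head1 in the frame of box between -0.09 and 0.09 m and y of head1 in the frame of box between -0.115 and 0.115 m and z of head1 in the frame of box between 0 and 0.088 m and x of head2 in the frame of box between -0.09 and 0.09 m and y of head2 in the frame of box between -0.115 and 0.115 m and z of head2 in the frame of box between 0 and 0.088 m and x of head3 in the frame of box between -0.09 and 0.09 m and y of head3 in the frame of box between -0.115 and 0.115 m and z of head3 in the frame of box between 0 and 0.088 m), for 0.2 s.
2. the lid is closed (value of joint lid below 0.06 rad), for 0.2 s.
At the end, for the whole second after the job is handed in: Every stopper lies or stands at rest inside the box (its head's centre within the box's outline, below its rim), the lid is closed to within 0.06 rad, and all decanters stand upright (within 0.08 rad) on the desk (all of step 1 and linear speed of each of stopper0, stopper1, stopper2, stopper3 below 0.02 m/s and value of joint lid below 0.06 rad and angle between each of decanter0, decanter1, decanter2, decanter3's own z axis and vertical below 0.08 rad and height (world z) of each of decanter0, decanter1, decanter2, decanter3 below 0.006 m); the robot touches nothing.
It fails at once if a decanter is lifted off the desk by more than 10 mm (height (world z) of any of decanter0, decanter1, decanter2, decanter3 above 0.01 m).
It fails at once if a decanter is tipped by more than 0.3 rad (angle between any of decanter0, decanter1, decanter2, decanter3's own z axis and vertical above 0.3 rad).
It fails at once if the lid is slammed (closing faster than 4 rad/s) (velocity of joint lid below -4 rad/s).
It fails at once if the mug, mouse or books are moved by more than 30 mm (distance of any of mug, mouse, books from where it was at the start of the episode above 0.03 m).
Of stopper0, stopper1, stopper2, stopper3 only 3 to 4 are there at a start; the rules pass over those that are not, and their reading is None.
At some moment in a run one of decanter0, decanter1, decanter2, decanter3 may be knocked a few centimetres aside while the robot is not near it.
It also fails if it takes over 210 s, if anything falls off the work surface, if the arm or the gripper's body presses on something with over 40 N, if the wrist force passes 120 N, or if a joint passes its speed limit or range.

## Working session

There is one attempt and no reset: what is moved stays moved. The work goes in short steps, Python scripts to look and compute and a tool call to move; the robot and the scene stay as the last step left them, time stands still between calls to the robot, and variables do not carry over. Pictures are saved under pics/ and viewed, at most 16 in all, crops included, and the job is handed in when it is done.

Besides the shell and the picture viewer there is one more tool, called after "Call:" as name(argument=value, ...) on one line, values as JSON. servo_tool: Moves the arm, as the interface text tells. Its arguments: {"type":"object","properties":{"series":{"type":"array"},"claw":{"type":"number"},"grip_force":{"type":"number"}},"required":["series"]}

```bash
mkdir -p pics; cat > h.py <<'E'
import numpy as np, cv2
from station import telemetry, eyes, ticket, recognise, trace
def snap(c,n):
    im=eyes.grab_frame(c); cv2.imwrite(f'pics/{n}.png',im[:,:,::-1]); return im
def ray(c,uv):
    k=eyes.calibration(c); K=np.array(k['mtx'],float); R=cv2.Rodrigues(np.array(k['rvec'],float))[0]; t=np.array(k['tvec'],float).ravel()
    d=R.T@np.linalg.inv(K)@np.array([uv[0],uv[1],1.]); return -R.T@t,d
def atz(c,uv,z):
    o,d=ray(c,uv); return o+d*(z-o[2])/d[2]
def proj(c,p):
    k=eyes.calibration(c); return cv2.projectPoints(np.array(p,float).reshape(-1,1,3),np.array(k['rvec'],float),np.array(k['tvec'],float),np.array(k['mtx'],float),None)[0].reshape(-1,2)
E
python3 - <<'E'
from h import *
np.set_printoptions(precision=3,suppress=True)
print(telemetry.get_state())
for c in('top','side'):
    snap(c,c+'0'); o,d=ray(c,(280,210)); print(c,o,d)
    for n in ['decanter0','stopper0','head0','box','lid','lid_edge','mug','mouse','books']:
        print(n,[(round(r['conf'],2),np.round(r['position'],3).tolist()) for r in recognise(c,n)])
E
```

```text
{'t': 0.0, 'q': array([-1.058,  0.359,  0.011, -0.   , -1.224, -0.288]), 'qd': array([ 0.002, -0.   ,  0.001,  0.002, -0.001, -0.001]), 'joint_efforts': array([ -0.   , -58.272,  29.306,   6.997,   0.007,  -0.   ]), 'eef_pos': array([ 0.15 , -0.658,  0.226]), 'ee_rot': array([ 3.14 , -0.   , -2.917]), 'force': array([-1.031,  0.18 , -0.166]), 'moment': array([ 0.   , -0.004,  0.015]), 'gripper_force': 0.0, 'width': 0.08763079380587116}
top [ 0.467 -0.01   1.06 ] [ 0.166 -0.028 -0.986]
decanter0 [(0.82, [0.473, 0.218, 0.088]), (0.81, [0.567, 0.092, 0.086]), (0.75, [0.467, 0.107, 0.09]), (0.67, [0.585, 0.197, 0.087])]
stopper0 [(0.69, [0.581, 0.101, 0.16]), (0.68, [0.462, 0.113, 0.158]), (0.62, [0.59, 0.21, 0.163]), (0.57, [0.474, 0.23, 0.164])]
head0 [(0.71, [0.574, 0.099, 0.16]), (0.65, [0.464, 0.123, 0.162]), (0.62, [0.567, 0.095, 0.085]), (0.52, [0.589, 0.21, 0.162])]
box [(0.56, [0.461, -0.226, 0.007])]
lid [(0.84, [0.543, -0.201, 0.267])]
lid_edge [(0.74, [0.536, -0.203, 0.269])]
mug [(0.59, [0.779, -0.03, 0.036])]
mouse [(0.95, [0.698, -0.248, 0.022])]
books [(0.72, [0.781, -0.0
[... 164 characters left out ...]
0.71, [0.577, 0.246, 0.087]), (0.61, [0.561, 0.125, 0.09])]
stopper0 [(0.91, [0.589, 0.222, 0.155]), (0.82, [0.475, 0.244, 0.156]), (0.75, [0.574, 0.11, 0.154]), (0.73, [0.464, 0.129, 0.157])]
head0 [(0.74, [0.467, 0.126, 0.157]), (0.68, [0.475, 0.244, 0.164]), (0.64, [0.572, 0.11, 0.153]), (0.63, [0.587, 0.22, 0.16]), (0.55, [0.461, 0.143, 0.09])]
box [(0.66, [0.456, -0.233, 0.03])]
lid [(0.87, [0.532, -0.134, 0.256])]
lid_edge [(0.96, [0.529, -0.136, 0.254])]
mug [(0.89, [0.772, -0.02, 0.06]), (0.56, [0.474, 0.245, 0.159]), (0.31, [0.467, 0.128, 0.157])]
mouse [(0.7, [0.703, -0.236, 0.021]), (0.61, [0.527, -0.132, 0.256]), (0.15, [0.575, 0.244, 0.088])]
books [(0.97, [0.77, 0.216, 0.049])]
```

View pics/top0.png

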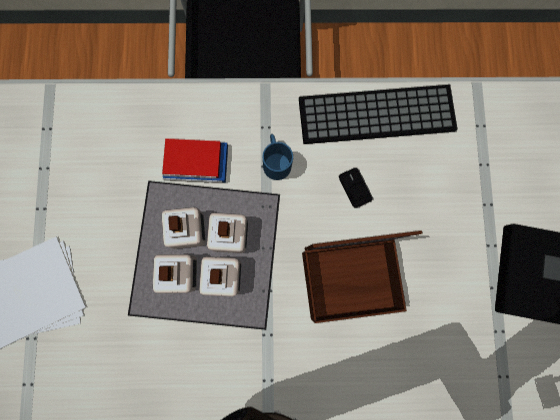

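View pics/side0.png

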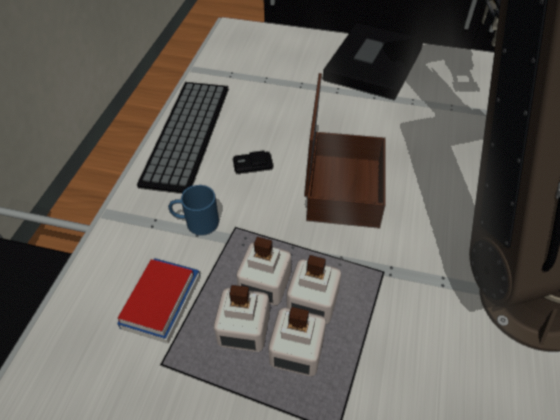

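All four decanters hold stoppers: top heads are at about (175,224), (223,229), (166,273) and (216,276). The box is open at about (355,280), with its lid upright at about (362,240). Next I need the yaws and the box corners.

```bash
python3 - <<'E'
from h import *
np.set_printoptions(precision=3,suppress=True)
im=snap('top','top1')
for n,z in (('decanter0',.09),('head0',.164),('box',.088),('lid',.2)):
    for r in trace('top',n)[:4]:
        m=r['mask'].astype(np.uint8); c=max(cv2.findContours(m,0,1)[0],key=len).reshape(-1,2)
        w=np.array([atz('top',p,z)[:2] for p in c],np.float32)
        (cx,cy),s,a=cv2.minAreaRect(w*1000); print(n,round(r['conf'],2),round(cx),round(cy),np.round(s),round(a,1))
        if n in('box',): print(cv2.boxPoints(cv2.minAreaRect(w*1000)))
x,y,w,h=140,195,120,110
cv2.imwrite('pics/crop1.png',cv2.resize(im[y:y+h,x:x+w,::-1],None,fx=5,fy=5,interpolation=cv2.INTER_CUBIC))
x,y,w,h=290,220,140,110
cv2.imwrite('pics/crop2.png',cv2.resize(im[y:y+h,x:x+w,::-1],None,fx=5,fy=5,interpolation=cv2.INTER_CUBIC))
E
```

```text
decanter0 0.79 575 96 [99. 98.] 86.1
decanter0 0.67 475 226 [ 96. 106.] 0.9
decanter0 0.66 468 114 [100.  96.] 86.7
decanter0 0.6 588 207 [100. 106.] 4.9
head0 0.71 590 207 [36. 28.] 1.4
head0 0.57 475 229 [32. 30.] 1.4
head0 0.54 576 97 [33. 26.] 0.2
head0 0.5 466 114 [32. 25.] 0.6
box 0.73 462 -250 [196. 311.] 6.3
[[ 348.154 -106.683]
 [ 382.108 -415.376]
 [ 576.69  -393.973]
 [ 542.736  -85.281]]
box 0.67 466 114 [100.  96.] 86.6
[[415.13   66.799]
 [511.011  61.029]
 [517.045 161.302]
 [421.164 167.072]]
box 0.2 689 -232 [99. 56.] 24.2
[[ 631.859 -226.897]
 [ 654.988 -278.266]
 [ 745.218 -237.64 ]
 [ 722.09  -186.271]]
lid 0.62 542 -219 [ 14. 260.] 6.6
```

View pics/crop1.png

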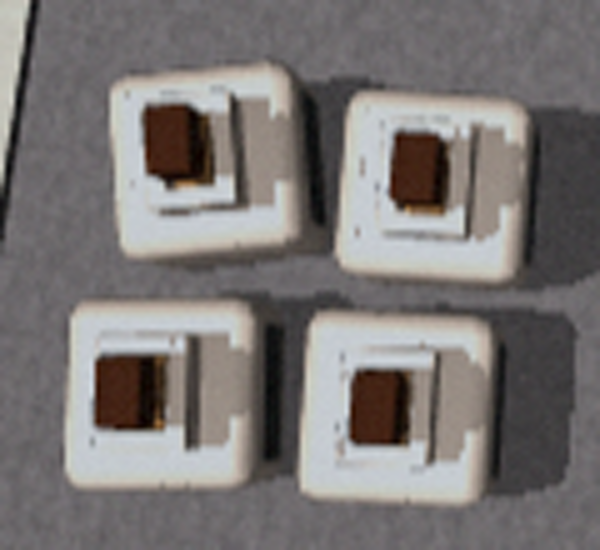

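View pics/crop2.png

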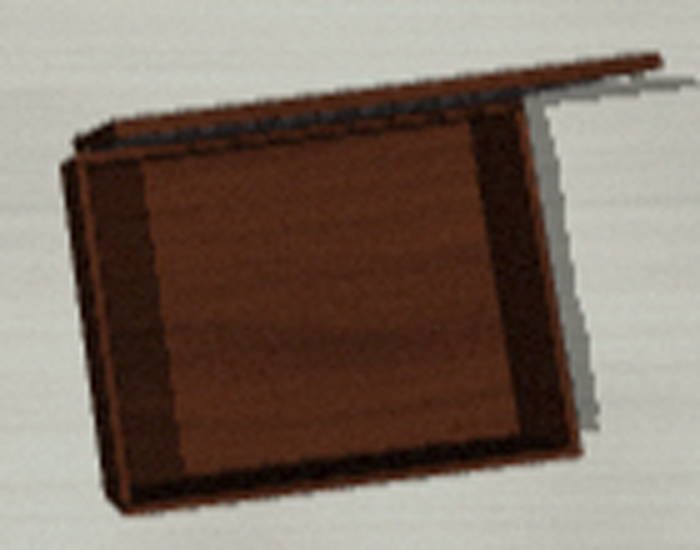

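The crops show all four necks and heads long along world x, with yaws of about +5°, −4°, +1° and −3°. The box rim corners in crop2 are near (75,160), (522,100), (580,452) and (125,512). I'll start moving.

Call:
servo_tool(series=[[[0,0,-30,0.096],[0,0,-30,0.096],[-25,29,0,0.096],[-25,29,0,0],[-25,29,0,0],[-25,29,0,0],[-25,29,0,0],[-25,29,0,0],[-25,29,0,0],[-25,29,0,0]]], claw=-0.2, grip_force=12)

```text
t: 2.08
eef_pos: [0.3629, -0.4352, 0.2869]
ee_rot: [-3.141, 0.001, 3.078]
force: [1.0, -0.6, 1.1]
width: 0.0526
gripper_force: 0.0
```

```bash
cat >> h.py <<'E'
def delta(tx,ty,tz,psi=None):
    "tool-frame shift mm to world target and turn (tool z) for stopper yaw psi (rad)"
    s=telemetry.get_state(); y=s['ee_rot'][2]; d=np.array([tx,ty,tz])-s['eef_pos']
    f=lambda a:np.round(1000*np.array([d[0]*np.cos(a)+d[1]*np.sin(a), d[0]*np.sin(a)-d[1]*np.cos(a), -d[2]]),1)
    out=dict(pos=np.round(s['eef_pos'],4).tolist(),rot=np.round(s['ee_rot'],3).tolist(),shift_now=f(y).tolist())
    if psi is not None:
        t=-((psi+np.pi-y+np.pi)%(2*np.pi)-np.pi); out.update(turn=round(t,3),shift_after=f(y-t).tolist())
    print(out)
E
python3 - <<'E'
from h import *
for u,v in((75,160),(522,100),(580,452),(125,512)): print(np.round(atz('top',(290+u/5,220+v/5),.088),3))
delta(.467,.114,.25,-.058)
E
```

```text
[ 0.522 -0.098  0.088]
[ 0.55  -0.325  0.088]
[ 0.376 -0.344  0.088]
[ 0.35  -0.119  0.088]
{'pos': [0.3629, -0.4352, 0.2869], 'rot': [-3.141, 0.001, 3.078], 'shift_now': [-69.2, 554.6, 36.9], 'turn': np.float64(-0.005), 'shift_after': [-72.1, 554.3, 36.9]}
```

Call:
servo_tool(series=[[[-5,40,0,0],[-5,40,0,0],[-5,40,0,0],[-5,40,0,0],[-5,40,0,0],[-5,40,0,0],[-5,40,0,0],[-5,40,0,0],[-5,40,0,0],[-5,40,0,0]]])

```text
t: 2.92
eef_pos: [0.4369, -0.0386, 0.2871]
ee_rot: [3.141, 0.001, 3.079]
force: [0.7, 0.2, -0.3]
width: 0.0526
gripper_force: 0.0
```

Call:
servo_tool(series=[[[-5,38,0,0],[-5,38,0,0],[-4,38,10,0],[-4,38,13,0],[0,0,13,0],[0,0,0,0],[0,0,0,0],[0,0,0,0],[0,0,0,0],[0,0,0,0]]])

```text
t: 3.75
eef_pos: [0.465, 0.1092, 0.2516]
ee_rot: [3.141, 0.001, 3.077]
force: [-0.5, 0.5, 0.1]
width: 0.0527
gripper_force: 0.0
```

```bash
python3 - <<'E'
from h import *
delta(.467,.114,.13,-.058)
for c in('top','side'):
  snap(c,c+'2')
  for n in ('head0','decanter0'):
    print(c,n,[(round(r['conf'],2),np.round(r['position'],3).tolist()) for r in recognise(c,n)])
s=cv2.imread('pics/side2.png'); cv2.imwrite('pics/s2c.png',cv2.resize(s[200:400,160:420],None,fx=3,fy=3,interpolation=cv2.INTER_CUBIC))
E
```

```text
{'pos': [0.465, 0.1092, 0.2516], 'rot': [3.141, 0.001, 3.077], 'shift_now': [-1.7, 4.9, 121.6], 'turn': np.float64(-0.007), 'shift_after': [-1.7, 4.9, 121.6]}
top head0 [(0.64, [0.576, 0.1, 0.16]), (0.61, [0.587, 0.208, 0.164])]
top decanter0 [(0.65, [0.568, 0.094, 0.087]), (0.61, [0.601, 0.195, 0.085])]
side head0 [(0.92, [0.462, 0.126, 0.158]), (0.83, [0.585, 0.219, 0.159]), (0.82, [0.574, 0.112, 0.156]), (0.62, [0.475, 0.245, 0.164]), (0.43, [0.401, -0.192, 0.021])]
side decanter0 [(0.95, [0.46, 0.144, 0.087]), (0.82, [0.471, 0.26, 0.09]), (0.75, [0.562, 0.127, 0.087]), (0.61, [0.575, 0.247, 0.088])]
```

View pics/s2c.png

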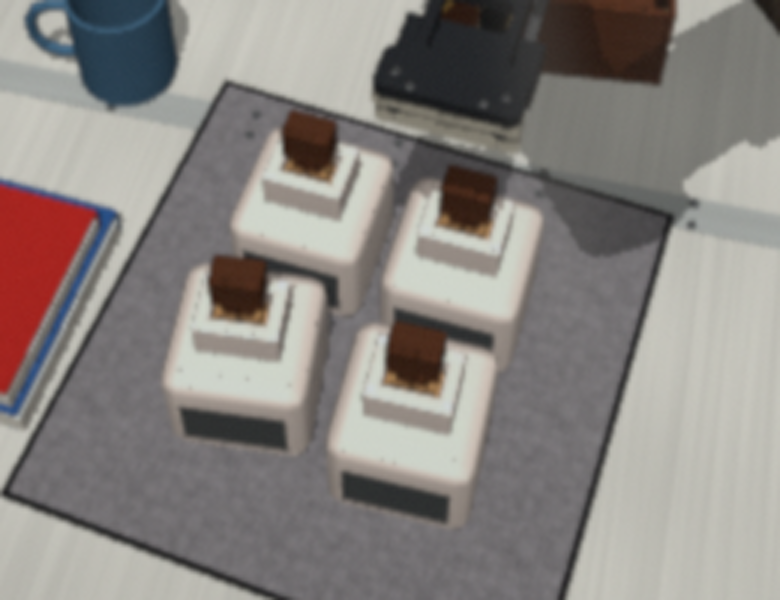

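The side crop confirms the wide face of each head lies along world x; the near-box head is at about (468,200) in the crop. Now the descent and grasp.

Call:
servo_tool(series=[[[-1,5,25,0],[0,0,25,0],[0,0,25,0],[0,0,20,0],[0,0,15,0],[0,0,10,0],[0,0,2,0],[0,0,0,0],[0,0,0,0],[0,0,0,0]]])

```text
t: 4.88
eef_pos: [0.4667, 0.1153, 0.1296]
ee_rot: [3.141, 0.002, 3.079]
force: [0.6, -0.1, -0.2]
width: 0.0526
gripper_force: 0.0
```

Call:
servo_tool(series=[[[0,0,0,0],[0,0,0,0],[0,0,0,0],[0,0,0,0],[0,0,0,0],[0,0,0,0],[0,0,0,0],[0,0,0,0],[0,0,0,0],[0,0,0,0]]], claw=1, grip_force=15)

```text
t: 5.72
eef_pos: [0.4667, 0.1162, 0.1291]
ee_rot: [3.139, 0.002, 3.079]
force: [-1.9, 5.0, 2.2]
width: 0.0223
gripper_force: 15.0
```

Call:
servo_tool(series=[[[2.5,0,-0.5,0],[2.5,0,-0.5,0],[-5,0,-0.7,0],[-5,0,-0.7,0],[5,0,-0.7,0],[5,0,-0.7,0],[-5,0,-0.7,0],[-5,0,-0.7,0],[5,0,-0.7,0],[5,0,-0.7,0]]])

```text
t: 6.55
eef_pos: [0.4602, 0.1146, 0.1343]
ee_rot: [-3.14, -0.002, 3.077]
force: [-1.4, -0.1, -11.1]
width: 0.0219
gripper_force: 15.0
```

```bash
python3 - <<'E'
from h import *
print({k:np.round(v,3) for k,v in telemetry.get_state().items() if k in('eef_pos','force','moment')})
snap('side','side3')
for n in ('head0','decanter0'):
    print(n,[(round(r['conf'],2),np.round(r['position'],3).tolist()) for r in recognise('side',n)])
s=cv2.imread('pics/side3.png'); cv2.imwrite('pics/s3c.png',cv2.resize(s[220:340,250:370],None,fx=5,fy=5,interpolation=cv2.INTER_CUBIC))
E
```

```text
{'eef_pos': array([0.46 , 0.115, 0.134]), 'force': array([ -1.387,  -0.13 , -11.15 ]), 'moment': array([ 0.073,  0.115, -0.015])}
head0 [(0.93, [0.582, 0.224, 0.156]), (0.71, [0.472, 0.245, 0.16]), (0.71, [0.576, 0.109, 0.155])]
decanter0 [(0.91, [0.449, 0.16, 0.086]), (0.77, [0.579, 0.242, 0.087]), (0.72, [0.564, 0.126, 0.087]), (0.63, [0.47, 0.259, 0.086])]
```

View pics/s3c.png

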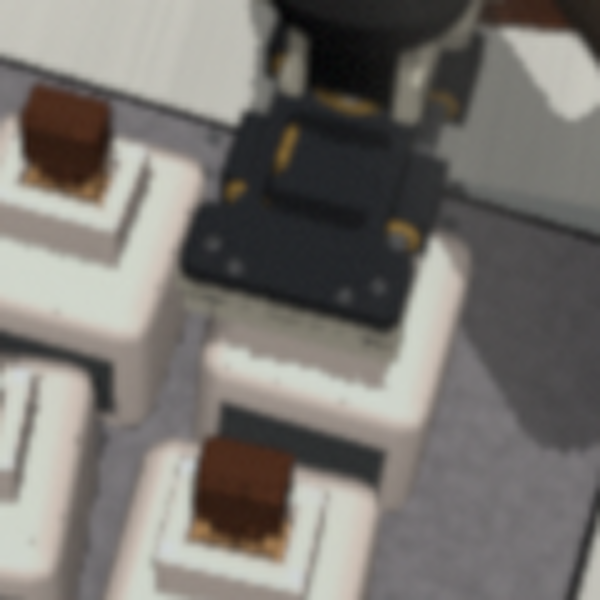

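The gripper hides the head, and the decanter's body is visible at about (330,420) in the crop. The 11 N pull is near the decanter's weight, so I'll ease down and check the force.

Call:
servo_tool(series=[[[0,0,1,0],[0,0,1,0],[0,0,1,0],[0,0,0,0],[0,0,0,0],[0,0,0,0],[0,0,0,0],[0,0,0,0],[0,0,0,0],[0,0,0,0]]])

```text
t: 7.53
eef_pos: [0.461, 0.1149, 0.133]
ee_rot: [-3.141, 0.0, 3.079]
force: [-5.4, -1.9, 1.9]
width: 0.0219
gripper_force: 15.0
```

Call:
servo_tool(series=[[[-2.5,0,0,0],[-2.5,0,0,0],[-2.5,0,0,0],[-2.5,0,0,0],[0,0,0,0],[0,0,0,0],[0,0,0,0],[0,0,0,0],[0,0,0,0],[0,0,0,0]]], grip_force=8)

```text
t: 8.37
eef_pos: [0.4716, 0.1145, 0.1333]
ee_rot: [-3.142, 0.001, 3.079]
force: [-4.3, -1.5, 5.7]
width: 0.0218
gripper_force: 8.0
```

```bash
cat >> h.py <<'E'
def track(a,b,w,z,c='side'):
    "world shift at height z of the patch w=(u,v,width,height) of picture a, in picture b; mm"
    A=cv2.imread(f'pics/{a}.png');B=cv2.imread(f'pics/{b}.png'); u,v,ww,hh=w; m=8
    f=4; T=cv2.resize(A[v:v+hh,u:u+ww],None,fx=f,fy=f,interpolation=cv2.INTER_CUBIC)
    S=cv2.resize(B[v-m:v+hh+m,u-m:u+ww+m],None,fx=f,fy=f,interpolation=cv2.INTER_CUBIC)
    r=cv2.matchTemplate(S,T,cv2.TM_CCOEFF_NORMED); _,q,_,p=cv2.minMaxLoc(r)
    d=np.array(p)/f-m; s=(atz(c,(u+d[0],v+d[1]),z)-atz(c,(u,v),z))*1000
    print(a,b,'px',d,'mm',np.round(s[:2],1),'q',round(q,3))
E
python3 - <<'E'
from h import *
snap('side','side4')
w=(292,297,38,26)
track('side0','side3',w,.06);track('side3','side4',w,.06);track('side0','side4',w,.06)
print(np.round(telemetry.get_state()['force'],1))
E
```

```text
side0 side3 px [ 0.5  -1.25] mm [-0.3 -3.1] q 0.956
side3 side4 px [0.25 0.25] mm [-0.6  0.4] q 0.993
side0 side4 px [ 0.5 -1. ] mm [-0.5 -2.5] q 0.957
[-4.5 -2.8  5.4]
```

Call:
servo_tool(series=[[[5,0,-0.5,0],[5,0,-0.5,0],[-5,0,-0.5,0],[-5,0,-0.5,0],[5,0,-0.5,0],[5,0,-0.5,0],[-5,0,-0.5,0],[-5,0,-0.5,0],[5,0,-0.5,0],[5,0,-0.5,0]]], grip_force=12)

```text
t: 9.25
eef_pos: [0.4606, 0.1152, 0.1366]
ee_rot: [3.141, -0.0, 3.077]
force: [0.7, -0.4, -11.3]
width: 0.0223
gripper_force: 12.0
```

Call:
servo_tool(series=[[[-5,0,0,0],[-5,0,0,0],[5,0,0,0],[5,0,0,0],[-5,0,0,0],[-5,0,0,0],[0,0,0,0],[0,0,0,0],[0,0,0,0],[0,0,0,0]]])

```text
t: 10.08
eef_pos: [0.4709, 0.1146, 0.1379]
ee_rot: [3.141, 0.001, 3.079]
force: [-4.2, -0.8, 6.3]
width: 0.0217
gripper_force: 12.0
```

```bash
python3 - <<'E'
from h import *
snap('side','side5')
w=(292,297,38,26)
track('side4','side5',w,.06)
s=cv2.imread('pics/side5.png'); cv2.imwrite('pics/s5c.png',cv2.resize(s[220:340,250:370],None,fx=5,fy=5,interpolation=cv2.INTER_CUBIC))
E
```

```text
side4 side5 px [0.5  0.25] mm [-1.1  0.3] q 0.988
```

View pics/s5c.png

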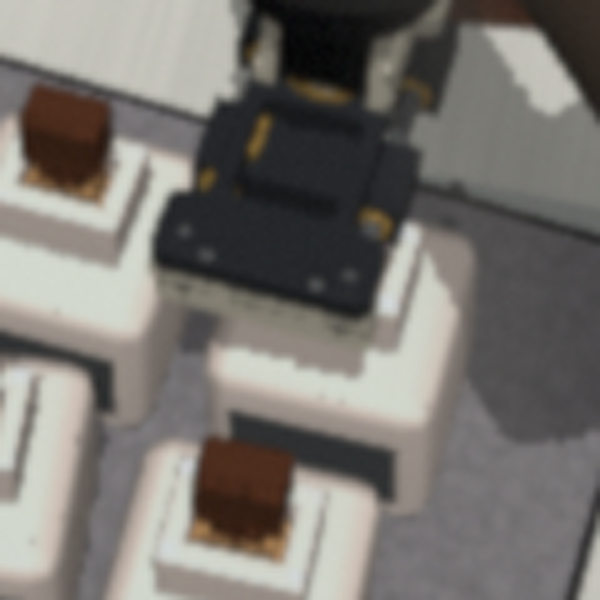

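The decanter stands on the desk unmoved while the gripper swings above it. I'll continue rocking and rising.

Call:
servo_tool(series=[[[5,0,-0.5,0],[5,0,-0.5,0],[-5,0,-0.5,0],[-5,0,-0.5,0],[5,0,-0.5,0],[5,0,-0.5,0],[-5,0,-0.5,0],[-5,0,-0.5,0],[0,0,0,0],[0,0,0,0]]])

```text
t: 10.97
eef_pos: [0.4714, 0.1144, 0.1417]
ee_rot: [-3.141, 0.0, 3.078]
force: [-5.4, -1.7, 6.1]
width: 0.0222
gripper_force: 12.0
```

Call:
servo_tool(series=[[[5,0,-0.5,0],[5,0,-0.5,0],[-5,0,-0.5,0],[-5,0,-0.5,0],[5,0,-0.5,0],[5,0,-0.5,0],[-5,0,-0.5,0],[-5,0,-0.5,0],[0,0,0,0],[0,0,0,0]]])

```text
t: 11.8
eef_pos: [0.4714, 0.1145, 0.1456]
ee_rot: [-3.142, 0.0, 3.078]
force: [-4.0, 0.1, 2.6]
width: 0.022
gripper_force: 12.0
```

```bash
python3 - <<'E'
from h import *
snap('side','side6')
w=(292,297,38,26)
track('side5','side6',w,.06)
s=cv2.imread('pics/side6.png'); cv2.imwrite('pics/s6c.png',cv2.resize(s[220:340,250:370],None,fx=5,fy=5,interpolation=cv2.INTER_CUBIC))
E
```

```text
side5 side6 px [0. 0.] mm [0. 0.] q 0.999
```

Call:
servo_tool(series=[[[5,0,-0.6,0],[5,0,-0.6,0],[-5,0,-0.6,0],[-5,0,-0.6,0],[5,0,-0.6,0],[5,0,-0.6,0],[-5,0,-0.6,0],[-5,0,-0.6,0],[5,0,0,0],[0,0,0,0]]])

```text
t: 12.68
eef_pos: [0.4662, 0.115, 0.1499]
ee_rot: [3.141, 0.001, 3.078]
force: [-0.2, 0.6, -3.0]
width: 0.0218
gripper_force: 12.0
```

Call:
servo_tool(series=[[[0,0,-2,0],[0,0,-2,0],[0,0,0,0],[0,0,0,0],[0,0,0,0],[0,0,0,0],[0,0,0,0],[0,0,0,0],[0,0,0,0],[0,0,0,0]]])

```text
t: 13.52
eef_pos: [0.466, 0.1149, 0.1539]
ee_rot: [-3.142, -0.0, 3.078]
force: [-0.5, -0.2, -0.7]
width: 0.0219
gripper_force: 12.0
```

```bash
python3 - <<'E'
from h import *
snap('side','side7')
w=(292,297,38,26)
track('side6','side7',w,.06)
s=cv2.imread('pics/side7.png'); cv2.imwrite('pics/s7c.png',cv2.resize(s[220:340,250:370],None,fx=5,fy=5,interpolation=cv2.INTER_CUBIC))
E
```

```text
side6 side7 px [0.25 0.5 ] mm [-0.8  1. ] q 0.992
```

View pics/s7c.png

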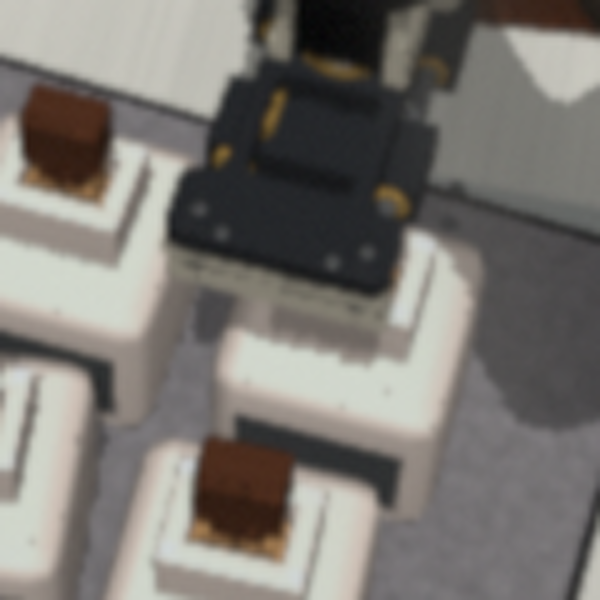

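Call:
servo_tool(series=[[[0,0,-3,0],[0,0,-4,0],[0,0,-8,0],[0,0,-15,0],[0,0,-20,0],[0,0,-25,0],[0,0,-25,0],[0,0,0,0],[0,0,0,0],[0,0,0,0]]])

```text
t: 14.4
eef_pos: [0.4657, 0.1148, 0.254]
ee_rot: [3.141, -0.0, 3.078]
force: [-0.1, 0.5, -1.6]
width: 0.0219
gripper_force: 12.0
```

```bash
python3 - <<'E'
from h import *
snap('side','side8')
track('side7','side8',(292,297,38,26),.06)
delta(.43,-.165,.25)
print([(round(r['conf'],2),np.round(r['position'],3).tolist()) for r in recognise('side','stopper0')])
s=cv2.imread('pics/side8.png'); cv2.imwrite('pics/s8c.png',cv2.resize(s[150:350,220:420],None,fx=3,fy=3,interpolation=cv2.INTER_CUBIC))
E
```

```text
side7 side8 px [0. 0.] mm [0. 0.] q 1.0
{'pos': [0.4655, 0.1146, 0.2534], 'rot': [-3.141, -0.001, 3.078], 'shift_now': [17.7, -281.3, 3.4]}
[(0.89, [0.59, 0.223, 0.154]), (0.73, [0.572, 0.109, 0.155]), (0.7, [0.473, 0.244, 0.156]), (0.61, [0.702, -0.238, 0.024]), (0.54, [0.395, -0.2, 0.018])]
```

View pics/s8c.png

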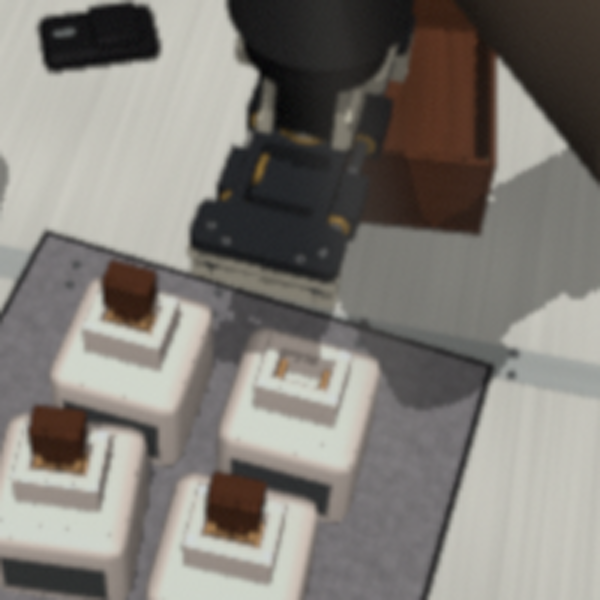

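The side crop shows the near-box decanter open, with an empty neck at about (300,370), and its stopper is in the gripper (1.2 N). I'll carry it to the box.

Call:
servo_tool(series=[[[2,-40,0,0],[2,-40,0,0],[2,-40,0,0],[2,-40,0,0],[2,-40,0,0],[2,-40,0,0],[2,-40,0,0],[2,-40,0,0],[3,-40,0,0],[3,-40,0,0]]])

```text
t: 15.33
eef_pos: [0.4177, -0.2848, 0.2532]
ee_rot: [3.141, -0.001, 3.078]
force: [2.0, 0.6, -0.8]
width: 0.0219
gripper_force: 12.0
```

Call:
servo_tool(series=[[[0,0,30,0],[0,0,35,0],[0,0,35,0],[0,0,35,0],[0,0,30,0],[0,0,20,0],[0,0,12,0],[0,0,0,0],[0,0,0,0],[0,0,0,0]]])

```text
t: 16.17
eef_pos: [0.4192, -0.2831, 0.0575]
ee_rot: [-3.141, 0.0, 3.079]
force: [0.2, -0.0, -1.2]
width: 0.0219
gripper_force: 12.0
```

Call:
servo_tool(series=[[[0,0,0,0],[0,0,0,0],[0,0,0,0],[0,0,0,0],[0,0,0,0],[0,0,-30,0],[0,0,-40,0],[0,0,-40,0],[0,0,-40,0],[0,0,-40,0]]], claw=0.3)

```text
t: 17.0
eef_pos: [0.4182, -0.2828, 0.2493]
ee_rot: [-3.142, 0.0, 3.078]
force: [1.1, 0.0, -0.2]
width: 0.0304
gripper_force: 0.0
```

```bash
python3 - <<'E'
from h import *
delta(.576,.097,.25,-.065)
for c in ('side','top'):
  snap(c,c+'9'); 
  print([(round(r['conf'],2),np.round(r['position'],3).tolist()) for r in recognise(c,'head0')])
s=cv2.imread('pics/top9.png'); cv2.imwrite('pics/t9c.png',cv2.resize(s[190:330,140:440],None,fx=2.5,fy=2.5,interpolation=cv2.INTER_CUBIC))
E
```

```text
{'pos': [0.4182, -0.2828, 0.2493], 'rot': [-3.142, 0.0, 3.078], 'shift_now': [-133.5, 389.0, -0.7], 'turn': np.float64(0.002), 'shift_after': [-132.8, 389.3, -0.7]}
[(0.74, [0.409, -0.274, 0.059]), (0.7, [0.475, 0.244, 0.163]), (0.64, [0.572, 0.109, 0.156]), (0.62, [0.592, 0.223, 0.161])]
[(0.72, [0.588, 0.209, 0.163]), (0.52, [0.573, 0.096, 0.16]), (0.5, [0.476, 0.228, 0.161])]
```

View pics/t9c.png

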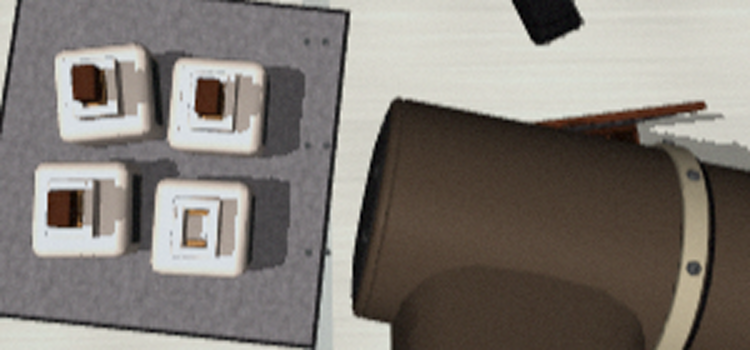

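The first stopper is in the box at (0.41,−0.27). The top crop shows three heads left, at about (87,83), (208,97) and (65,208), and one empty neck. Next is the far decanter nearest the box.

Call:
servo_tool(series=[[[0,40,0,0],[0,40,0,0],[0,40,0,0],[0,40,0,0],[0,40,0,0],[0,40,0,0],[-27,30,0,0],[-27,30,0,0],[-27,30,0,0],[-27,30,0,0]]], claw=-0.2)

```text
t: 18.03
eef_pos: [0.5495, 0.0712, 0.2455]
ee_rot: [-3.141, -0.002, 3.079]
force: [0.2, -0.1, -1.0]
width: 0.0529
gripper_force: 0.0
```

Call:
servo_tool(series=[[[-25,29,0,0],[0,0,25,0],[0,0,25,0],[0,0,20,0],[0,0,0,0],[0,0,0,0],[0,0,0,0],[0,0,0,0],[0,0,0,0],[0,0,0,0]]])

```text
t: 18.87
eef_pos: [0.5765, 0.097, 0.1782]
ee_rot: [3.141, 0.002, 3.078]
force: [-0.6, 0.0, -0.3]
width: 0.0523
gripper_force: 0.0
```

```bash
python3 - <<'E'
from h import *
delta(.575,.097,.130,-.065)
for c in ('side',):
  snap(c,c+'10'); track('side0','side10',(255,274,30,20),.06)
  print([(round(r['conf'],2),np.round(r['position'],3).tolist()) for r in recognise(c,'decanter0')])
E
```

```text
{'pos': [0.5765, 0.097, 0.1782], 'rot': [3.141, 0.002, 3.078], 'shift_now': [1.5, -0.1, 48.2], 'turn': np.float64(0.002), 'shift_after': [1.5, -0.1, 48.2]}
side0 side10 px [0. 0.] mm [0. 0.] q 1.0
[(0.93, [0.471, 0.261, 0.09]), (0.91, [0.559, 0.125, 0.088]), (0.9, [0.452, 0.138, 0.087]), (0.7, [0.578, 0.243, 0.088])]
```

Call:
servo_tool(series=[[[1,0,18,0],[0,0,15,0],[0,0,12,0],[0,0,3,0],[0,0,0,0],[0,0,0,0],[0,0,0,0],[0,0,0,0],[0,0,0,0],[0,0,0,0]]])

```text
t: 19.8
eef_pos: [0.5753, 0.0971, 0.1295]
ee_rot: [3.141, 0.001, 3.078]
force: [0.2, -0.4, 0.4]
width: 0.0525
gripper_force: 0.0
```

Call:
servo_tool(series=[[[0,0,0,0],[0,0,0,0],[0,0,0,0],[0,0,0,0],[0,0,0,0],[0,0,0,0],[0,0,0,0],[2.5,0,0,0],[2.5,0,0,0],[0,0,0,0]]], claw=1, grip_force=12)

```text
t: 20.63
eef_pos: [0.572, 0.0986, 0.1301]
ee_rot: [3.139, 0.004, 3.079]
force: [4.3, 4.4, 0.6]
width: 0.0222
gripper_force: 12.0
```

Call:
servo_tool(series=[[[-5,0,-0.5,0],[-5,0,-0.5,0],[5,0,-0.5,0],[5,0,-0.5,0],[-5,0,-0.5,0],[-5,0,-0.5,0],[5,0,-0.5,0],[5,0,-0.5,0],[0,0,0,0],[0,0,0,0]]])

```text
t: 21.47
eef_pos: [0.569, 0.0971, 0.1324]
ee_rot: [-3.141, -0.001, 3.078]
force: [0.3, -0.1, -9.7]
width: 0.022
gripper_force: 12.0
```

```bash
python3 - <<'E'
from h import *
snap('side','side11'); track('side10','side11',(255,274,30,20),.06)
E
```

```text
side10 side11 px [5.75 0.25] mm [-12.   -2.3] q 0.892
```

```bash
python3 - <<'E'
from h import *
for w in((238,268,20,24),(240,272,44,24),(246,280,24,16)): track('side10','side11',w,.06)
track('side0','side11',(292,297,38,26),.06)
s=cv2.imread('pics/side11.png');a=cv2.imread('pics/side10.png')
cv2.imwrite('pics/s11c.png',cv2.resize(np.hstack([i[210:330,210:330] for i in(a,s)]),None,fx=3.3,fy=3.3,interpolation=cv2.INTER_CUBIC))
E
```

```text
side10 side11 px [4.75 0.25] mm [-10.   -1.8] q 0.893
side10 side11 px [ 3.25 -0.25] mm [-6.5 -2.2] q 0.84
side10 side11 px [ 0.25 -1.  ] mm [ 0.2 -2.5] q 0.949
side0 side11 px [ 0.25 -0.5 ] mm [-0.2 -1.2] q 0.948
```

View pics/s11c.png

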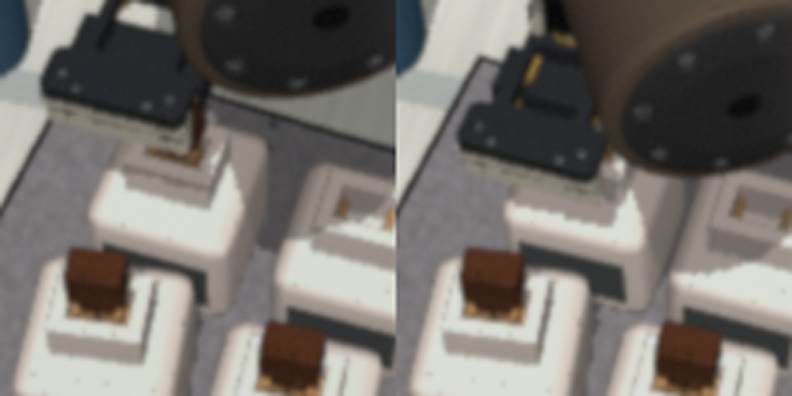

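The right half shows the decanter moved about 12 mm towards −x, hanging from the grip (about 10 N). I'll set it down and rock without rising first.

Call:
servo_tool(series=[[[0,0,1,0],[0,0,1,0],[0,0,1,0],[0,0,0,0],[-2.5,0,0,0],[-2.5,0,0,0],[-2.5,0,0,0],[-2.5,0,0,0],[0,0,0,0],[0,0,0,0]]], grip_force=8)

```text
t: 22.35
eef_pos: [0.5816, 0.0969, 0.1321]
ee_rot: [3.141, 0.003, 3.079]
force: [-3.7, 0.6, 8.4]
width: 0.0222
gripper_force: 8.0
```

```bash
python3 - <<'E'
from h import *
snap('side','side12')
for w in((238,268,20,24),(246,280,24,16)): track('side10','side12',w,.06);track('side11','side12',w,.06)
E
```

```text
side10 side12 px [2.25 0.  ] mm [-4.7 -1.1] q 0.897
side11 side12 px [-2.25 -0.25] mm [4.8 0.5] q 0.991
side10 side12 px [ 0. -1.] mm [ 0.7 -2.3] q 0.949
side11 side12 px [0. 0.] mm [0. 0.] q 0.992
```

Call:
servo_tool(series=[[[5,0,0,0],[5,0,0,0],[-5,0,-0.5,0],[-5,0,-0.5,0],[5,0,-0.5,0],[5,0,-0.5,0],[-5,0,-0.5,0],[-5,0,-0.5,0],[0,0,0,0],[0,0,0,0]]])

```text
t: 23.23
eef_pos: [0.5798, 0.0966, 0.133]
ee_rot: [-3.142, -0.0, 3.078]
force: [-3.6, 0.8, -0.3]
width: 0.0222
gripper_force: 8.0
```

```bash
python3 - <<'E'
from h import *
snap('side','side13')
track('side12','side13',(238,268,20,24),.06)
E
```

```text
side12 side13 px [0.75 0.  ] mm [-1.6 -0.4] q 0.995
```

Call:
servo_tool(series=[[[5,0,-0.5,0],[5,0,-0.5,0],[0,0,0,0],[0,0,0,0],[0,0,0,0],[0,0,0,0],[0,0,0,0],[0,0,0,0],[0,0,0,0],[0,0,0,0]]])

```text
t: 24.12
eef_pos: [0.5701, 0.0972, 0.1339]
ee_rot: [-3.142, -0.0, 3.078]
force: [0.1, 0.3, -10.2]
width: 0.0219
gripper_force: 8.0
```

```bash
python3 - <<'E'
from h import *
snap('side','side14')
track('side13','side14',(238,268,20,24),.06)
E
```

```text
side13 side14 px [1.   0.25] mm [-2.3  0.1] q 0.994
```

Call:
servo_tool(series=[[[-5,0,-0.5,0],[-5,0,-0.5,0],[5,0,-0.5,0],[5,0,-0.5,0],[-5,0,-0.5,0],[-5,0,-0.5,0],[5,0,-0.5,0],[5,0,-0.5,0],[-5,0,0,0],[-5,0,0,0]]], grip_force=10)

```text
t: 25.0
eef_pos: [0.5791, 0.0966, 0.1376]
ee_rot: [-3.142, -0.002, 3.078]
force: [0.1, 0.1, -8.9]
width: 0.0217
gripper_force: 10.0
```

```bash
python3 - <<'E'
from h import *
print(np.round(telemetry.get_state()['force'],1))
snap('side','side15')
track('side13','side15',(238,268,20,24),.06)
E
```

```text
[ 0.1  0.1 -8.9]
side13 side15 px [-5. -2.] mm [11.9 -2.3] q 0.972
```

Call:
servo_tool(series=[[[5,0,-0.5,0],[5,0,-0.5,0],[-5,0,-0.5,0],[-5,0,-0.5,0],[5,0,-0.5,0],[5,0,-0.5,0],[-5,0,-0.5,0],[-5,0,-0.5,0],[0,0,0,0],[0,0,0,0]]])

```text
t: 25.88
eef_pos: [0.5806, 0.0966, 0.1419]
ee_rot: [3.142, 0.0, 3.078]
force: [-0.7, 0.6, -10.6]
width: 0.022
gripper_force: 10.0
```

```bash
python3 - <<'E'
from h import *
print(np.round(telemetry.get_state()['force'],1))
snap('side','side16')
track('side15','side16',(238,268,20,24),.06)
E
```

```text
[ -0.7   0.6 -10.6]
side15 side16 px [0. 0.] mm [0. 0.] q 0.993
```

Call:
servo_tool(series=[[[0,0,1,0],[0,0,1,0],[0,0,1,0],[0,0,1,0],[0,0,1,0],[0,0,0,0],[0,0,0,0],[0,0,0,0],[0,0,0,0],[0,0,0,0]]])

```text
t: 26.77
eef_pos: [0.5822, 0.0966, 0.1395]
ee_rot: [3.141, 0.005, 3.079]
force: [1.8, -3.9, 6.9]
width: 0.0218
gripper_force: 10.0
```

```bash
python3 - <<'E'
from h import *
print(np.round(telemetry.get_state()['force'],1))
snap('side','side17')
track('side16','side17',(238,268,20,24),.06)
a=cv2.imread('pics/side10.png');s=cv2.imread('pics/side17.png')
cv2.imwrite('pics/s17c.png',cv2.resize(np.hstack([i[210:330,210:330] for i in(a,s)]),None,fx=3.3,fy=3.3,interpolation=cv2.INTER_CUBIC))
E
```

```text
[ 1.8 -3.9  6.9]
side16 side17 px [-0.25  0.25] mm [0.3 0.7] q 0.996
```

View pics/s17c.png

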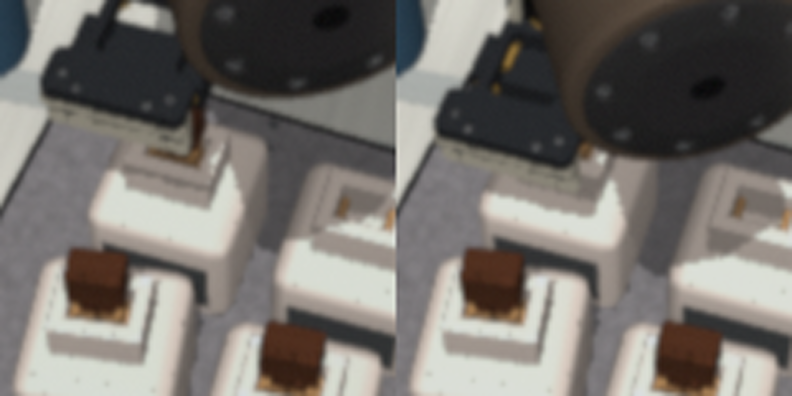

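The right half shows the decanter upright, with its left corner at about (86,205), and at most a few mm displaced. I'll continue with wider, slower swings and less rise per swing.

Call:
servo_tool(series=[[[5,0,-0.2,0],[5,0,-0.2,0],[4,0,-0.2,0],[-5,0,-0.3,0],[-5,0,-0.3,0],[-4,0,-0.3,0],[5,0,-0.3,0],[5,0,-0.3,0],[4,0,-0.3,0],[0,0,0,0]]], grip_force=10)

```text
t: 27.65
eef_pos: [0.5683, 0.0978, 0.1412]
ee_rot: [3.141, 0.005, 3.079]
force: [4.2, -3.7, 7.1]
width: 0.022
gripper_force: 10.0
```

```bash
python3 - <<'E'
from h import *
snap('side','side18')
track('side17','side18',(238,268,20,24),.06)
E
```

```text
side17 side18 px [ 1.75 -0.25] mm [-3.4 -1.5] q 0.994
```

Call:
servo_tool(series=[[[-5,0,-0.3,0],[-5,0,-0.3,0],[-4,0,-0.3,0],[5,0,-0.3,0],[5,0,-0.3,0],[4,0,-0.3,0],[-5,0,-0.3,0],[-5,0,-0.3,0],[-4,0,-0.3,0],[0,0,0,0]]])

```text
t: 28.53
eef_pos: [0.5795, 0.0965, 0.1404]
ee_rot: [-3.141, -0.003, 3.078]
force: [1.4, -0.2, -9.6]
width: 0.0218
gripper_force: 10.0
```

```bash
python3 - <<'E'
from h import *
snap('side','side19')
track('side18','side19',(238,268,20,24),.06)
E
```

```text
side18 side19 px [-2.75 -0.25] mm [5.9 0.8] q 0.993
```

Call:
servo_tool(series=[[[5,0,1.5,0],[5,0,0,0],[-5,0,0,0],[-5,0,0,0],[5,0,0,0],[5,0,0,0],[-5,0,0,0],[-5,0,0,0],[0,0,0,0],[0,0,0,0]]], grip_force=12)

```text
t: 29.42
eef_pos: [0.58, 0.0967, 0.14]
ee_rot: [-3.141, -0.001, 3.078]
force: [1.1, 0.5, -4.6]
width: 0.0218
gripper_force: 12.0
```

Call:
servo_tool(series=[[[5,0,-0.3,0],[5,0,-0.3,0],[-5,0,-0.3,0],[-5,0,-0.3,0],[5,0,-0.3,0],[5,0,-0.3,0],[-5,0,-0.3,0],[-5,0,-0.3,0],[0,0,0,0],[0,0,0,0]]])

```text
t: 30.25
eef_pos: [0.5797, 0.0964, 0.1421]
ee_rot: [-3.141, -0.002, 3.078]
force: [0.2, -0.8, -8.4]
width: 0.0219
gripper_force: 12.0
```

```bash
python3 - <<'E'
from h import *
snap('side','side20')
track('side19','side20',(238,268,20,24),.06)
E
```

```text
side19 side20 px [-0.25  0.  ] mm [0.5 0.1] q 0.997
```

Call:
servo_tool(series=[[[6,0,0,0],[6,0,0,0],[-6,0,0,0],[-6,0,0,0],[6,0,0,0],[6,0,0,0],[-6,0,0,0],[-6,0,0,0],[0,0,0,0],[0,0,0,0]]])

```text
t: 31.13
eef_pos: [0.5804, 0.0966, 0.1424]
ee_rot: [-3.141, -0.001, 3.078]
force: [0.7, -0.8, -5.9]
width: 0.022
gripper_force: 12.0
```

Call:
servo_tool(series=[[[6,0,0,0],[6,0,0,0],[-6,0,0,0],[-6,0,0,0],[6,0,0,0],[6,0,0,0],[0,0,0,0],[0,0,0,0],[0,0,0,0],[0,0,0,0]]])

```text
t: 31.97
eef_pos: [0.5698, 0.0976, 0.1442]
ee_rot: [3.141, 0.003, 3.079]
force: [4.9, -2.9, 5.6]
width: 0.0221
gripper_force: 12.0
```

```bash
python3 - <<'E'
from h import *
snap('side','side21')
track('side20','side21',(238,268,20,24),.06)
E
```

```text
side20 side21 px [ 0.75 -0.25] mm [-1.4 -1. ] q 0.997
```

Call:
servo_tool(series=[[[-6,0,-0.4,0],[-6,0,-0.4,0],[6,0,-0.4,0],[6,0,-0.4,0],[-6,0,-0.4,0],[-6,0,-0.4,0],[6,0,-0.4,0],[6,0,-0.4,0],[0,0,0,0],[0,0,0,0]]])

```text
t: 32.85
eef_pos: [0.5682, 0.0973, 0.1464]
ee_rot: [3.142, 0.0, 3.079]
force: [3.2, -2.1, -1.8]
width: 0.0221
gripper_force: 12.0
```

Call:
servo_tool(series=[[[-6,0,-0.4,0],[-6,0,-0.4,0],[6,0,-0.4,0],[6,0,-0.4,0],[-6,0,-0.4,0],[-6,0,-0.4,0],[6,0,-0.4,0],[6,0,-0.4,0],[0,0,0,0],[0,0,0,0]]])

```text
t: 33.68
eef_pos: [0.5686, 0.0975, 0.1502]
ee_rot: [3.141, 0.002, 3.079]
force: [2.8, -2.3, -2.2]
width: 0.0219
gripper_force: 12.0
```

```bash
python3 - <<'E'
from h import *
snap('side','side22')
track('side21','side22',(238,268,20,24),.06)
E
```

```text
side21 side22 px [ 0.5 -0.5] mm [-0.7 -1.5] q 0.993
```

Call:
servo_tool(series=[[[-6,0,-0.4,0],[-6,0,-0.4,0],[6,0,-0.4,0],[6,0,-0.4,0],[-6,0,-0.4,0],[-6,0,-0.4,0],[6,0,-0.4,0],[0,0,-0.4,0],[0,0,0,0],[0,0,0,0]]])

```text
t: 34.57
eef_pos: [0.5731, 0.0968, 0.1515]
ee_rot: [-3.141, -0.003, 3.078]
force: [-0.6, 1.6, -10.3]
width: 0.0219
gripper_force: 12.0
```

Call:
servo_tool(series=[[[0,0,-1,0],[0,0,-1,0],[0,0,-1,0],[0,0,0,0],[0,0,0,0],[0,0,0,0],[0,0,0,0],[0,0,0,0],[0,0,0,0],[0,0,0,0]]])

```text
t: 35.4
eef_pos: [0.5741, 0.097, 0.1556]
ee_rot: [3.142, -0.0, 3.078]
force: [0.0, -0.4, -10.3]
width: 0.0216
gripper_force: 12.0
```

Call:
servo_tool(series=[[[0,0,1.5,0],[0,0,1.5,0],[0,0,1.5,0],[0,0,1.5,0],[0,0,0,0],[0,0,0,0],[0,0,0,0],[0,0,0,0],[0,0,0,0],[0,0,0,0]]])

```text
t: 36.23
eef_pos: [0.5749, 0.0972, 0.1508]
ee_rot: [3.141, 0.002, 3.079]
force: [-1.8, 0.1, 5.2]
width: 0.0222
gripper_force: 12.0
```

```bash
python3 - <<'E'
from h import *
snap('side','side23')
track('side22','side23',(238,268,20,24),.06)
for c in ('side',): print([(round(r['conf'],2),np.round(r['position'],3).tolist()) for r in recognise(c,'stopper0')])
k=cv2.imread('pics/side23.png')
cv2.imwrite('pics/s23c.png',cv2.resize(k[220:310,220:310],None,fx=6,fy=6,interpolation=cv2.INTER_CUBIC))
E
```

```text
side22 side23 px [-0.25  0.75] mm [-0.   1.9] q 0.991
[(0.61, [0.475, 0.24, 0.158]), (0.55, [0.589, 0.225, 0.155])]
```

View pics/s23c.png

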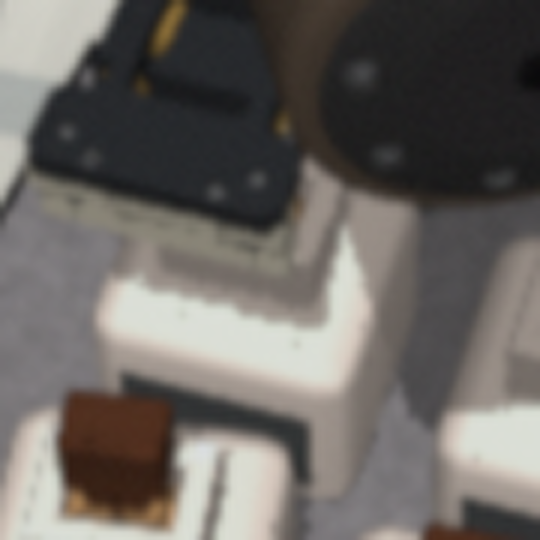

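The gripper is still on the head, and the decanter stands with its front corner at about (310,490). I'll keep rocking at a firmer grip.

Call:
servo_tool(series=[[[6,0,0,0],[-6,0,0,0],[-6,0,0,0],[6,0,-0.3,0],[6,0,-0.3,0],[-6,0,-0.3,0],[-6,0,-0.3,0],[6,0,-0.3,0],[6,0,-0.3,0],[0,0,0,0]]], grip_force=15)

```text
t: 37.17
eef_pos: [0.568, 0.0974, 0.1518]
ee_rot: [3.141, 0.001, 3.079]
force: [3.2, -0.8, -3.9]
width: 0.0217
gripper_force: 15.0
```

Call:
servo_tool(series=[[[-6,0,-0.3,0],[-6,0,-0.3,0],[6,0,-0.3,0],[6,0,-0.3,0],[-6,0,-0.3,0],[-6,0,-0.3,0],[6,0,-0.3,0],[6,0,-0.3,0],[0,0,0,0],[0,0,0,0]]])

```text
t: 38.0
eef_pos: [0.5689, 0.0975, 0.1546]
ee_rot: [3.141, 0.002, 3.079]
force: [2.5, -1.4, -0.8]
width: 0.0218
gripper_force: 15.0
```

Call:
servo_tool(series=[[[-6,0,0,0],[-6,0,0,0],[6,0,0,0],[6,0,0,0],[-6,0,0,0],[-6,0,0,0],[0,0,0,0],[0,0,0,0],[0,0,0,0],[0,0,0,0]]])

```text
t: 38.83
eef_pos: [0.5795, 0.0966, 0.1532]
ee_rot: [-3.141, -0.001, 3.078]
force: [-1.0, -0.3, -5.2]
width: 0.0222
gripper_force: 15.0
```

```bash
python3 - <<'E'
from h import *
snap('side','side24')
track('side23','side24',(238,268,20,24),.06)
E
```

```text
side23 side24 px [-2.75 -1.  ] mm [ 6.4 -1. ] q 0.992
```

Call:
servo_tool(series=[[[6,0,-0.3,0],[6,0,-0.3,0],[-6,0,-0.3,0],[-6,0,-0.3,0],[6,0,-0.3,0],[6,0,-0.3,0],[-6,0,-0.3,0],[-6,0,-0.3,0],[6,0,0,0],[6,0,0,0]]])

```text
t: 39.72
eef_pos: [0.5698, 0.0976, 0.157]
ee_rot: [3.141, 0.003, 3.079]
force: [4.2, -0.7, 4.1]
width: 0.0221
gripper_force: 15.0
```

Call:
servo_tool(series=[[[-6,0,0,0],[-6,0,0,0],[6,0,0,0],[6,0,0,0],[-6,0,0,0],[-6,0,0,0],[6,0,0,0],[0,0,0,0],[0,0,0,0],[0,0,0,0]]])

```text
t: 40.55
eef_pos: [0.5744, 0.0971, 0.1563]
ee_rot: [3.141, 0.001, 3.078]
force: [3.5, 0.9, -2.1]
width: 0.0218
gripper_force: 15.0
```

```bash
python3 - <<'E'
from h import *
snap('side','side25')
track('side23','side25',(238,268,20,24),.06)
E
```

```text
side23 side25 px [-2.5  -1.25] mm [ 6.1 -1.7] q 0.991
```

Call:
servo_tool(series=[[[-6,0,-0.3,0],[-4,0,-0.3,0],[6,0,-0.3,0],[6,0,-0.3,0],[-6,0,-0.3,0],[-6,0,-0.3,0],[6,0,-0.3,0],[6,0,-0.3,0],[-6,0,-0.3,0],[-4,0,-0.3,0]]])

```text
t: 41.43
eef_pos: [0.5811, 0.0964, 0.159]
ee_rot: [-3.141, -0.002, 3.079]
force: [-3.1, 0.8, 0.4]
width: 0.022
gripper_force: 15.0
```

Call:
servo_tool(series=[[[0,0,-0.5,0],[0,0,-0.5,0],[0,0,0,0],[0,0,0,0],[0,0,0,0],[0,0,0,0],[0,0,0,0],[0,0,0,0],[0,0,0,0],[0,0,0,0]]])

```text
t: 42.27
eef_pos: [0.582, 0.0964, 0.1602]
ee_rot: [-3.141, -0.0, 3.078]
force: [-1.9, -1.1, -5.7]
width: 0.0219
gripper_force: 15.0
```

```bash
python3 - <<'E'
from h import *
snap('side','side26')
track('side25','side26',(238,268,20,24),.06)
E
```

```text
side25 side26 px [-0.25  0.  ] mm [0.5 0.1] q 0.997
```

Call:
servo_tool(series=[[[6,0,-0.3,0],[6,0,-0.3,0],[-6,0,-0.3,0],[-6,0,-0.3,0],[6,0,-0.3,0],[6,0,-0.3,0],[-6,0,-0.3,0],[-6,0,-0.3,0],[6,0,-0.3,0],[0,0,0,0]]])

```text
t: 43.15
eef_pos: [0.5759, 0.0969, 0.1627]
ee_rot: [3.142, -0.0, 3.078]
force: [1.1, -0.4, -2.6]
width: 0.022
gripper_force: 15.0
```

Call:
servo_tool(series=[[[0,0,-0.5,0],[0,0,-0.5,0],[0,0,0,0],[0,0,0,0],[0,0,0,0],[0,0,0,0],[0,0,0,0],[0,0,0,0],[0,0,0,0],[0,0,0,0]]])

```text
t: 43.98
eef_pos: [0.5761, 0.0968, 0.1638]
ee_rot: [-3.142, -0.0, 3.078]
force: [0.5, -0.2, -1.0]
width: 0.0218
gripper_force: 15.0
```

```bash
python3 - <<'E'
from h import *
snap('side','side27')
track('side26','side27',(238,268,20,24),.06)
E
```

```text
side26 side27 px [0. 0.] mm [0. 0.] q 0.999
```

Call:
servo_tool(series=[[[0,0,-1,0],[0,0,-2,0],[0,0,-2,0],[0,0,0,0],[0,0,0,0],[0,0,0,0],[0,0,0,0],[0,0,0,0],[0,0,0,0],[0,0,0,0]]])

```text
t: 44.87
eef_pos: [0.576, 0.0969, 0.1688]
ee_rot: [-3.142, -0.0, 3.078]
force: [-0.4, -1.0, -0.2]
width: 0.0219
gripper_force: 15.0
```

```bash
python3 - <<'E'
from h import *
snap('side','side28')
track('side27','side28',(238,268,20,24),.06)
E
```

```text
side27 side28 px [0. 0.] mm [0. 0.] q 1.0
```

Call:
servo_tool(series=[[[0,0,-3,0],[0,0,-5,0],[0,0,-10,0],[0,0,-17,0],[0,0,-25,0],[0,0,-25,0],[0,0,-5,0],[0,0,0,0],[0,0,0,0],[0,0,0,0]]])

```text
t: 45.75
eef_pos: [0.5754, 0.0967, 0.2579]
ee_rot: [-3.141, -0.002, 3.078]
force: [-0.5, 0.1, -0.4]
width: 0.0217
gripper_force: 15.0
```

```bash
python3 - <<'E'
from h import *
snap('side','side29')
track('side28','side29',(238,268,20,24),.06)
delta(.4626,-.25,.26)
print([(round(r['conf'],2),np.round(r['position'],3).tolist()) for r in recognise('side','stopper0')])
print([(round(r['conf'],2),np.round(r['position'],3).tolist()) for r in recognise('side','decanter0')])
E
```

```text
side28 side29 px [0. 0.] mm [0. 0.] q 1.0
{'pos': [0.5754, 0.0967, 0.2577], 'rot': [-3.141, -0.002, 3.078], 'shift_now': [90.6, -353.1, -2.3]}
[(0.93, [0.474, 0.244, 0.155]), (0.9, [0.59, 0.223, 0.153]), (0.86, [0.407, -0.27, 0.057])]
[(0.95, [0.579, 0.117, 0.089]), (0.89, [0.577, 0.243, 0.086]), (0.82, [0.47, 0.26, 0.087]), (0.58, [0.474, 0.131, 0.087]), (0.49, [0.587, 0.223, 0.158])]
```

Call:
servo_tool(series=[[[23,-34,0,0],[23,-34,0,0],[23,-34,0,0],[21,-34,0,0],[0,-38,0,0],[0,-38,0,0],[0,-38,0,0],[0,-38,0,0],[0,-38,0,0],[0,-27,0,0]]])

```text
t: 46.73
eef_pos: [0.4631, -0.2523, 0.2583]
ee_rot: [-3.141, -0.001, 3.078]
force: [0.8, 0.7, -0.2]
width: 0.0222
gripper_force: 15.0
```

Call:
servo_tool(series=[[[0,0,30,0],[0,0,35,0],[0,0,35,0],[0,0,35,0],[0,0,30,0],[0,0,18,0],[0,0,8,0],[0,0,0,0],[0,0,0,0],[0,0,0,0]]])

```text
t: 47.57
eef_pos: [0.4651, -0.25, 0.0692]
ee_rot: [-3.141, 0.002, 3.079]
force: [0.3, -0.3, -1.0]
width: 0.022
gripper_force: 15.0
```

Call:
servo_tool(series=[[[0,0,0,0],[0,0,0,0],[0,0,0,0],[0,0,0,0],[0,0,0,0],[0,0,-30,0],[0,0,-40,0],[0,0,-40,0],[0,0,-40,0],[0,0,-40,0]]], claw=0.3)

```text
t: 48.4
eef_pos: [0.4634, -0.2497, 0.2601]
ee_rot: [-3.142, 0.0, 3.078]
force: [2.1, -0.1, -0.5]
width: 0.0305
gripper_force: 0.0
```

```bash
python3 - <<'E'
from h import *
delta(.475,.227,.25,.015)
for c in ('side','top'):
  snap(c,c+'30')
  for n in('head0','decanter0'): print(n,[(round(r['conf'],2),np.round(r['position'],3).tolist()) for r in recognise(c,n)])
for r in trace('top','decanter0')[:4]:
    c=max(cv2.findContours(r['mask'].astype(np.uint8),0,1)[0],key=len).reshape(-1,2)
    w=np.array([atz('top',p,.09)[:2] for p in c],np.float32); (cx,cy),s,a=cv2.minAreaRect(w*1000); print(round(cx),round(cy),np.round(s),round(a,1))
E
```

```text
{'pos': [0.4634, -0.2497, 0.2601], 'rot': [-3.142, 0.0, 3.078], 'shift_now': [18.5, 476.4, 10.1], 'turn': np.float64(-0.078), 'shift_after': [-18.7, 476.4, 10.1]}
head0 [(0.93, [0.472, 0.245, 0.164]), (0.74, [0.588, 0.222, 0.157]), (0.67, [0.477, -0.241, 0.057]), (0.51, [0.409, -0.274, 0.056])]
decanter0 [(0.97, [0.474, 0.131, 0.09]), (0.81, [0.471, 0.262, 0.086]), (0.65, [0.575, 0.245, 0.09]), (0.6, [0.579, 0.118, 0.09])]
head0 [(0.58, [0.478, 0.226, 0.162]), (0.5, [0.587, 0.21, 0.162]), (0.18, [0.473, 0.217, 0.089])]
decanter0 [(0.85, [0.472, 0.215, 0.091]), (0.63, [0.583, 0.2, 0.089]), (0.59, [0.475, 0.1, 0.089]), (0.57, [0.583, 0.092, 0.091])]
475 226 [107.  93.] 89.3
588 207 [101. 105.] 5.2
587 93 [98. 99.] 89.3
479 101 [102.  96.] 89.2
```

Two stoppers are in the box. On to the near-left decanter at (0.475,0.227).

Call:
servo_tool(series=[[[0,40,0,-0.078],[-2,40,0,0],[-2,40,0,0],[-2,40,0,0],[-2,40,0,0],[-2,40,0,0],[-2,40,0,0],[-2,40,0,0],[-2,40,0,0],[-2,40,0,0]]], claw=-0.2)

```text
t: 49.58
eef_pos: [0.4782, 0.1521, 0.2567]
ee_rot: [-3.14, -0.002, -3.127]
force: [0.7, 0.6, 0.8]
width: 0.0527
gripper_force: 0.0
```

Call:
servo_tool(series=[[[0,38,0,0],[0,38,0,0],[0,0,25,0],[0,0,25,0],[0,0,20,0],[0,0,0,0],[0,0,0,0],[0,0,0,0],[0,0,0,0],[0,0,0,0]]])

```text
t: 50.42
eef_pos: [0.4787, 0.2267, 0.1892]
ee_rot: [3.14, 0.002, -3.127]
force: [0.6, -0.0, 0.0]
width: 0.0527
gripper_force: 0.0
```

```bash
python3 - <<'E'
from h import *
delta(.475,.228,.128,.015)
snap('side','side31'); print([(round(r['conf'],2),np.round(r['position'],3).tolist()) for r in recognise('side','decanter0')])
E
```

```text
{'pos': [0.4787, 0.2267, 0.1892], 'rot': [3.14, 0.002, -3.127], 'shift_now': [3.6, 1.4, 61.2], 'turn': np.float64(-0.0), 'shift_after': [3.6, 1.4, 61.2]}
[(0.95, [0.444, 0.134, 0.088]), (0.82, [0.582, 0.246, 0.087]), (0.73, [0.467, 0.271, 0.088]), (0.71, [0.589, 0.118, 0.088])]
```

Call:
servo_tool(series=[[[4,1,20,0],[0,0,20,0],[0,0,14,0],[0,0,6,0],[0,0,1,0],[0,0,0,0],[0,0,0,0],[0,0,0,0],[0,0,0,0],[0,0,0,0]]])

```text
t: 51.35
eef_pos: [0.4743, 0.2276, 0.1275]
ee_rot: [3.141, 0.001, -3.127]
force: [-0.5, 0.1, 0.7]
width: 0.0525
gripper_force: 0.0
```

Call:
servo_tool(series=[[[0,0,0,0],[0,0,0,0],[0,0,0,0],[0,0,0,0],[0,0,0,0],[0,0,0,0],[0,0,0,0],[3,0,0,0],[3,0,0,0],[0,0,0,0]]], claw=1, grip_force=16)

```text
t: 52.18
eef_pos: [0.4702, 0.2296, 0.1285]
ee_rot: [3.137, 0.005, -3.126]
force: [4.8, 5.1, 2.7]
width: 0.0227
gripper_force: 16.0
```

Call:
servo_tool(series=[[[-6,0,0,0],[-6,0,0,0],[6,0,-0.2,0],[6,0,-0.2,0],[-6,0,-0.2,0],[-6,0,-0.2,0],[6,0,-0.2,0],[6,0,-0.2,0],[0,0,0,0],[0,0,0,0]]])

```text
t: 53.02
eef_pos: [0.4692, 0.2271, 0.1287]
ee_rot: [-3.141, 0.002, -3.126]
force: [5.6, -2.7, 3.5]
width: 0.0219
gripper_force: 16.0
```

```bash
python3 - <<'E'
from h import *
snap('side','side32'); track('side31','side32',(275,310,26,40),.06)
E
```

```text
side31 side32 px [7.5 6.5] mm [-18.   10.3] q 0.618
```

Call:
servo_tool(series=[[[-6,0,-0.4,0],[-6,0,-0.4,0],[6,0,-0.4,0],[6,0,-0.4,0],[-6,0,-0.4,0],[-6,0,-0.4,0],[6,0,-0.4,0],[6,0,-0.4,0],[0,0,0,0],[0,0,0,0]]])

```text
t: 53.9
eef_pos: [0.4698, 0.2276, 0.1321]
ee_rot: [3.141, 0.002, -3.126]
force: [4.6, -2.3, 1.9]
width: 0.0218
gripper_force: 16.0
```

```bash
python3 - <<'E'
from h import *
snap('side','side33'); w=(268,345,50,30); track('side31','side32',w,.04); track('side32','side33',w,.04)
E
```

```text
side31 side32 px [ 1.25 -1.75] mm [-1.4 -4.1] q 0.577
side32 side33 px [-1.75 -0.5 ] mm [ 3.6 -0.2] q 0.981
```

Call:
servo_tool(series=[[[-6,0,-0.3,0],[-6,0,-0.3,0],[6,0,-0.3,0],[6,0,-0.3,0],[-6,0,-0.3,0],[-6,0,-0.3,0],[6,0,0,0],[6,0,0,0],[-6,0,0,0],[-6,0,0,0]]])

```text
t: 54.78
eef_pos: [0.4801, 0.2274, 0.1324]
ee_rot: [-3.141, -0.002, -3.127]
force: [-1.0, -0.1, -10.3]
width: 0.0219
gripper_force: 16.0
```

```bash
python3 - <<'E'
from h import *
snap('side','side34'); w=(268,345,50,30); track('side33','side34',w,.04)
E
```

```text
side33 side34 px [-3.5 -0.5] mm [6.9 0.6] q 0.96
```

Call:
servo_tool(series=[[[0,0,1,0],[-4,0,1,0],[6,0,0,0],[6,0,0,0],[-6,0,0,0],[-6,0,0,0],[6,0,0,0],[6,0,0,0],[0,0,0,0],[0,0,0,0]]])

```text
t: 55.67
eef_pos: [0.4737, 0.2279, 0.1323]
ee_rot: [3.14, 0.004, -3.126]
force: [5.1, -2.7, 4.0]
width: 0.0222
gripper_force: 16.0
```

```bash
python3 - <<'E'
from h import *
snap('side','side35'); w=(268,345,50,30); track('side34','side35',w,.04)
E
```

```text
side34 side35 px [1.25 0.25] mm [-2.5 -0.1] q 0.977
```

Call:
servo_tool(series=[[[-6,0,-0.3,0],[-6,0,-0.3,0],[6,0,-0.3,0],[6,0,-0.3,0],[-6,0,-0.3,0],[-6,0,-0.3,0],[6,0,-0.3,0],[6,0,-0.3,0],[0,0,0,0],[0,0,0,0]]])

```text
t: 56.55
eef_pos: [0.4732, 0.2273, 0.134]
ee_rot: [-3.141, 0.001, -3.126]
force: [4.2, -3.5, 1.7]
width: 0.0217
gripper_force: 16.0
```

```bash
python3 - <<'E'
from h import *
snap('side','side36'); w=(268,345,50,30); track('side35','side36',w,.04)
E
```

```text
side35 side36 px [-1.   -0.75] mm [ 2.3 -1. ] q 0.996
```

Call:
servo_tool(series=[[[-7,0,-0.4,0],[-6,0,-0.4,0],[6,0,-0.4,0],[6,0,-0.4,0],[-6,0,-0.4,0],[-6,0,-0.4,0],[6,0,-0.4,0],[6,0,-0.4,0],[0,0,0,0],[0,0,0,0]]])

```text
t: 57.43
eef_pos: [0.4738, 0.2278, 0.1376]
ee_rot: [3.141, 0.002, -3.126]
force: [3.0, -1.0, 0.2]
width: 0.0223
gripper_force: 16.0
```

Call:
servo_tool(series=[[[-7,0,-0.4,0],[-6,0,-0.4,0],[6,0,-0.4,0],[6,0,-0.4,0],[-6,0,-0.4,0],[-6,0,-0.4,0],[6,0,-0.4,0],[6,0,-0.4,0],[0,0,0,0],[0,0,0,0]]])

```text
t: 58.27
eef_pos: [0.4748, 0.2277, 0.1408]
ee_rot: [3.141, 0.002, -3.126]
force: [4.7, -1.6, 2.2]
width: 0.022
gripper_force: 16.0
```

```bash
python3 - <<'E'
from h import *
snap('side','side37'); w=(268,345,50,30); track('side36','side37',w,.04)
E
```

```text
side36 side37 px [-0.5  -0.25] mm [ 1.1 -0.3] q 0.975
```

Walking up well (about 3.3 mm a call). I'll continue.

Call:
servo_tool(series=[[[-7,0,-0.4,0],[-6,0,-0.4,0],[6,0,-0.4,0],[6,0,-0.4,0],[-6,0,-0.4,0],[-6,0,-0.4,0],[6,0,-0.4,0],[6,0,-0.4,0],[0,0,0,0],[0,0,0,0]]])

```text
t: 59.15
eef_pos: [0.4751, 0.2276, 0.1434]
ee_rot: [3.141, 0.001, -3.126]
force: [4.5, -0.3, -0.7]
width: 0.022
gripper_force: 16.0
```

Call:
servo_tool(series=[[[-7,0,-0.4,0],[-6,0,-0.4,0],[6,0,-0.4,0],[6,0,-0.4,0],[-6,0,-0.4,0],[-6,0,-0.4,0],[6,0,-0.4,0],[6,0,-0.4,0],[0,0,0,0],[0,0,0,0]]])

```text
t: 59.98
eef_pos: [0.4756, 0.2273, 0.1466]
ee_rot: [3.142, 0.0, -3.126]
force: [-1.0, 0.0, 4.0]
width: 0.0223
gripper_force: 16.0
```

Call:
servo_tool(series=[[[-7,0,-0.4,0],[-6,0,-0.4,0],[6,0,-0.4,0],[6,0,-0.4,0],[-6,0,-0.4,0],[-6,0,-0.4,0],[6,0,-0.4,0],[6,0,-0.4,0],[0,0,0,0],[0,0,0,0]]])

```text
t: 60.82
eef_pos: [0.4773, 0.2276, 0.1499]
ee_rot: [3.141, 0.001, -3.126]
force: [3.5, -0.3, -1.1]
width: 0.0222
gripper_force: 16.0
```

```bash
python3 - <<'E'
from h import *
snap('side','side38'); w=(268,345,50,30); track('side37','side38',w,.04)
E
```

```text
side37 side38 px [-1.5  -0.25] mm [3.  0.2] q 0.975
```

Call:
servo_tool(series=[[[-7,0,-0.4,0],[-6,0,-0.4,0],[6,0,-0.4,0],[6,0,-0.4,0],[-6,0,-0.4,0],[-6,0,-0.4,0],[6,0,-0.4,0],[0,0,-0.4,0],[0,0,0,0],[0,0,0,0]]])

```text
t: 61.7
eef_pos: [0.484, 0.2275, 0.1527]
ee_rot: [3.141, 0.0, -3.127]
force: [-0.1, 0.4, -2.4]
width: 0.022
gripper_force: 16.0
```

Call:
servo_tool(series=[[[0,0,-0.5,0],[0,0,-0.5,0],[0,0,-0.5,0],[0,0,0,0],[0,0,0,0],[0,0,0,0],[0,0,0,0],[0,0,0,0],[0,0,0,0],[0,0,0,0]]])

```text
t: 62.53
eef_pos: [0.484, 0.2275, 0.1541]
ee_rot: [-3.142, -0.0, -3.127]
force: [-0.7, 0.0, -1.2]
width: 0.0219
gripper_force: 16.0
```

Call:
servo_tool(series=[[[0,0,-2,0],[0,0,-3,0],[0,0,-3,0],[0,0,-10,0],[0,0,-18,0],[0,0,-25,0],[0,0,-25,0],[0,0,-18,0],[0,0,0,0],[0,0,0,0]]])

```text
t: 63.37
eef_pos: [0.4844, 0.2279, 0.26]
ee_rot: [3.139, 0.002, -3.127]
force: [-1.1, -0.7, -2.4]
width: 0.0222
gripper_force: 16.0
```

```bash
python3 - <<'E'
from h import *
snap('side','side39'); track('side38','side39',(268,345,50,30),.04)
delta(.405,-.215,.26)
print([(round(r['conf'],2),np.round(r['position'],3).tolist()) for r in recognise('side','stopper0')])
E
```

```text
side38 side39 px [0. 0.] mm [0. 0.] q 0.998
{'pos': [0.4839, 0.2275, 0.2587], 'rot': [3.141, 0.0, -3.127], 'shift_now': [85.4, -441.3, -1.3]}
[(0.74, [0.591, 0.224, 0.153])]
```

Call:
servo_tool(series=[[[8,-39,0,0],[8,-39,0,0],[8,-39,0,0],[8,-39,0,0],[8,-39,0,0],[8,-39,0,0],[8,-39,0,0],[8,-39,0,0],[8,-39,0,0],[8,-39,0,0]]])

```text
t: 64.3
eef_pos: [0.4084, -0.1653, 0.2576]
ee_rot: [3.141, -0.001, -3.126]
force: [1.4, -0.0, -0.9]
width: 0.022
gripper_force: 16.0
```

Call:
servo_tool(series=[[[5,-36,0,0],[0,0,30,0],[0,0,35,0],[0,0,35,0],[0,0,35,0],[0,0,30,0],[0,0,20,0],[0,0,12,0],[0,0,0,0],[0,0,0,0]]])

```text
t: 65.13
eef_pos: [0.4044, -0.1997, 0.0604]
ee_rot: [-3.142, -0.003, -3.127]
force: [1.1, 0.2, -0.5]
width: 0.022
gripper_force: 16.0
```

Call:
servo_tool(series=[[[0,0,0,0],[0,0,0,0],[0,0,0,0],[0,0,0,0],[0,0,0,0],[0,0,-30,0],[0,0,-40,0],[0,0,-40,0],[0,0,-40,0],[0,0,-40,0]]], claw=0.3)

```text
t: 65.97
eef_pos: [0.4048, -0.1997, 0.2537]
ee_rot: [-3.142, 0.001, -3.127]
force: [1.8, -0.7, -0.4]
width: 0.0309
gripper_force: 0.0
```

```bash
python3 - <<'E'
from h import *
delta(.588,.207,.25,.088)
for c in ('side','top'):
  snap(c,c+'40')
  for n in('head0','decanter0'): print(n,[(round(r['conf'],2),np.round(r['position'],3).tolist()) for r in recognise(c,n)])
for r in trace('top','decanter0')[:4]:
    c=max(cv2.findContours(r['mask'].astype(np.uint8),0,1)[0],key=len).reshape(-1,2)
    w=np.array([atz('top',p,.09)[:2] for p in c],np.float32); (cx,cy),s,a=cv2.minAreaRect(w*1000); print(round(cx),round(cy),np.round(s),round(a,1))
E
```

```text
{'pos': [0.4048, -0.1997, 0.2537], 'rot': [-3.142, 0.001, -3.127], 'shift_now': [-189.3, 403.9, 3.7], 'turn': np.float64(-0.073), 'shift_after': [-218.3, 389.0, 3.7]}
head0 [(0.97, [0.59, 0.222, 0.159]), (0.84, [0.478, -0.242, 0.058]), (0.64, [0.414, -0.189, 0.062]), (0.62, [0.411, -0.276, 0.064])]
decanter0 [(0.76, [0.578, 0.246, 0.088]), (0.74, [0.579, 0.117, 0.086]), (0.68, [0.49, 0.25, 0.086])]
head0 [(0.49, [0.48, -0.247, 0.07]), (0.46, [0.588, 0.214, 0.162])]
decanter0 [(0.94, [0.482, 0.1, 0.09]), (0.9, [0.588, 0.197, 0.088]), (0.89, [0.493, 0.214, 0.09]), (0.64, [0.586, 0.098, 0.09])]
482 101 [99. 86.] 89.9
590 208 [ 99. 104.] 3.4
492 217 [ 93. 104.] 1.7
585 94 [100.  96.] 89.3
```

Call:
servo_tool(series=[[[0,40,0,-0.073],[0,40,0,0],[0,40,0,0],[0,40,0,0],[-27,29,0,0],[-27,29,0,0],[-27,29,0,0],[-27,29,0,0],[-27,29,0,0],[-27,29,0,0]]], claw=-0.2)

```text
t: 67.15
eef_pos: [0.5407, 0.1489, 0.2495]
ee_rot: [-3.14, -0.002, -3.053]
force: [0.7, -0.5, 0.3]
width: 0.0528
gripper_force: 0.0
```

Call:
servo_tool(series=[[[-27,28,0,0],[-27,28,0,0],[0,0,25,0],[0,0,25,0],[0,0,15,0],[0,0,0,0],[0,0,0,0],[0,0,0,0],[0,0,0,0],[0,0,0,0]]])

```text
t: 67.98
eef_pos: [0.5897, 0.2081, 0.1876]
ee_rot: [3.141, 0.002, -3.054]
force: [-0.3, 0.7, 0.4]
width: 0.0525
gripper_force: 0.0
```

```bash
python3 - <<'E'
from h import *
delta(.589,.208,.128,.08)
snap('side','side41'); print([(round(r['conf'],2),np.round(r['position'],3).tolist()) for r in recognise('side','decanter0')])
E
```

```text
{'pos': [0.5897, 0.2081, 0.1876], 'rot': [3.141, 0.002, -3.054], 'shift_now': [0.8, -0.0, 59.6], 'turn': np.float64(0.008), 'shift_after': [0.8, -0.0, 59.6]}
[(0.89, [0.484, 0.252, 0.09]), (0.78, [0.58, 0.25, 0.085]), (0.6, [0.441, 0.153, 0.044])]
```

Call:
servo_tool(series=[[[0,0,20,0],[0,0,20,0],[0,0,13,0],[0,0,6,0],[0,0,1,0],[0,0,0,0],[0,0,0,0],[0,0,0,0],[0,0,0,0],[0,0,0,0]]])

```text
t: 68.92
eef_pos: [0.5895, 0.208, 0.1268]
ee_rot: [3.141, 0.001, -3.054]
force: [-0.2, 0.7, 0.3]
width: 0.0527
gripper_force: 0.0
```

Call:
servo_tool(series=[[[0,0,0,0],[0,0,0,0],[0,0,0,0],[0,0,0,0],[0,0,0,0],[0,0,0,0],[0,0,0,0],[3,0,0,0],[3,0,0,0],[0,0,0,0]]], claw=1, grip_force=16)

```text
t: 69.75
eef_pos: [0.5857, 0.209, 0.1276]
ee_rot: [3.139, 0.006, -3.053]
force: [5.9, 3.9, 0.6]
width: 0.0222
gripper_force: 16.0
```

Call:
servo_tool(series=[[[-6,0,0,0],[-6,0,0,0],[6,0,-0.2,0],[6,0,-0.2,0],[-6,0,-0.2,0],[-6,0,-0.2,0],[6,0,-0.2,0],[6,0,-0.2,0],[0,0,0,0],[0,0,0,0]]])

```text
t: 70.58
eef_pos: [0.5843, 0.2074, 0.128]
ee_rot: [3.141, 0.002, -3.053]
force: [4.7, 1.1, 1.8]
width: 0.0221
gripper_force: 16.0
```

```bash
python3 - <<'E'
from h import *
snap('side','side42'); w=(218,330,38,20);track('side41','side42',w,.04)
E
```

```text
side41 side42 px [ 0.   -4.25] mm [ 2.9 -8.8] q 0.994
```

Call:
servo_tool(series=[[[-6,0,-0.3,0],[-6,0,-0.3,0],[6,0,-0.3,0],[6,0,-0.3,0],[-6,0,-0.3,0],[-6,0,-0.3,0],[6,0,-0.3,0],[6,0,-0.3,0],[0,0,0,0],[0,0,0,0]]])

```text
t: 71.47
eef_pos: [0.5831, 0.2072, 0.1297]
ee_rot: [3.142, 0.0, -3.054]
force: [3.7, -0.4, -6.0]
width: 0.0221
gripper_force: 16.0
```

```bash
python3 - <<'E'
from h import *
snap('side','side43'); w=(218,330,38,20);track('side42','side43',w,.04)
E
```

```text
side42 side43 px [0.5 0. ] mm [-1.  -0.2] q 0.998
```

Call:
servo_tool(series=[[[-6,0,0,0],[-6,0,0,0],[6,0,0,0],[6,0,0,0],[-6,0,0,0],[-6,0,0,0],[6,0,0,0],[6,0,0,0],[0,0,0,0],[0,0,0,0]]])

```text
t: 72.35
eef_pos: [0.586, 0.2079, 0.1319]
ee_rot: [3.141, 0.005, -3.053]
force: [5.8, -2.5, 4.1]
width: 0.0218
gripper_force: 16.0
```

```bash
python3 - <<'E'
from h import *
snap('side','side44'); w=(218,330,38,20);track('side43','side44',w,.04)
E
```

```text
side43 side44 px [-3.  -0.5] mm [6.2 0.4] q 0.996
```

Call:
servo_tool(series=[[[-6,0,-0.3,0],[-6,0,-0.3,0],[6,0,-0.3,0],[6,0,-0.3,0],[-6,0,-0.3,0],[-6,0,-0.3,0],[6,0,-0.3,0],[6,0,-0.3,0],[0,0,0,0],[0,0,0,0]]])

```text
t: 73.23
eef_pos: [0.5836, 0.2075, 0.1328]
ee_rot: [3.141, 0.002, -3.053]
force: [4.0, -2.2, 1.0]
width: 0.0222
gripper_force: 16.0
```

```bash
python3 - <<'E'
from h import *
snap('side','side45'); w=(218,330,38,20);track('side44','side45',w,.04)
E
```

```text
side44 side45 px [ 0.   -0.25] mm [ 0.2 -0.5] q 0.997
```

Call:
servo_tool(series=[[[-8,0,-0.4,0],[-7,0,-0.4,0],[6,0,-0.4,0],[6,0,-0.4,0],[-6,0,-0.4,0],[-6,0,-0.4,0],[6,0,-0.4,0],[6,0,-0.4,0],[0,0,0,0],[0,0,0,0]]])

```text
t: 74.12
eef_pos: [0.5869, 0.2078, 0.1365]
ee_rot: [3.141, 0.002, -3.053]
force: [2.6, -1.4, 0.7]
width: 0.0218
gripper_force: 16.0
```

Call:
servo_tool(series=[[[-7,0,-0.4,0],[-6,0,-0.4,0],[6,0,-0.4,0],[6,0,-0.4,0],[-6,0,-0.4,0],[-6,0,-0.4,0],[6,0,-0.4,0],[6,0,-0.4,0],[0,0,0,0],[0,0,0,0]]])

```text
t: 74.95
eef_pos: [0.5879, 0.2078, 0.1393]
ee_rot: [3.141, 0.001, -3.053]
force: [2.8, -0.3, -0.4]
width: 0.0222
gripper_force: 16.0
```

```bash
python3 - <<'E'
from h import *
snap('side','side46'); w=(218,330,38,20);track('side45','side46',w,.04)
E
```

```text
side45 side46 px [-5.25 -1.  ] mm [10.9  0.4] q 0.996
```

Call:
servo_tool(series=[[[-6,0,0,0],[-6,0,0,0],[-6,0,0,0],[6,0,0,0],[6,0,0,0],[-6,0,-0.3,0],[-6,0,-0.3,0],[6,0,-0.3,0],[6,0,-0.3,0],[0,0,0,0]]])

```text
t: 75.83
eef_pos: [0.5934, 0.2085, 0.1406]
ee_rot: [3.141, 0.002, -3.054]
force: [4.2, 0.2, -0.9]
width: 0.0221
gripper_force: 16.0
```

```bash
python3 - <<'E'
from h import *
snap('side','side47'); w=(218,330,38,20);track('side46','side47',w,.04)
a=cv2.imread('pics/side47.png')
cv2.imwrite('pics/s47c.png',cv2.resize(a[220:390,170:370],None,fx=3.5,fy=3.5,interpolation=cv2.INTER_CUBIC))
E
```

```text
side46 side47 px [-2.    0.25] mm [3.7 1.5] q 0.99
```

View pics/s47c.png

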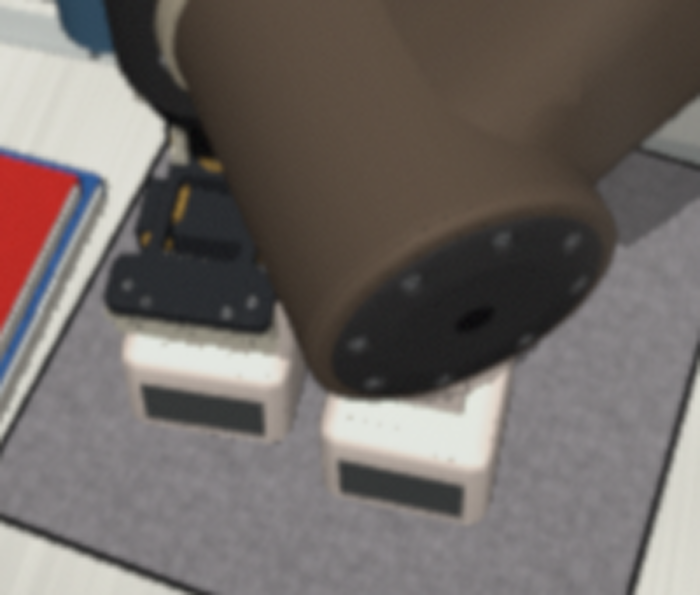

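Both left decanters stand upright, with body corners at about (130,345) and (330,400), and the books are clear. Continuing.

Call:
servo_tool(series=[[[-6,0,-0.4,0],[-6,0,-0.4,0],[6,0,-0.4,0],[6,0,-0.4,0],[-6,0,-0.4,0],[-6,0,-0.4,0],[6,0,-0.4,0],[6,0,-0.4,0],[0,0,0,0],[0,0,0,0]]])

```text
t: 76.72
eef_pos: [0.5938, 0.2085, 0.1435]
ee_rot: [3.141, 0.002, -3.053]
force: [2.2, 0.3, -0.5]
width: 0.0221
gripper_force: 16.0
```

Call:
servo_tool(series=[[[-6,0,-0.4,0],[-6,0,-0.4,0],[6,0,-0.4,0],[6,0,-0.4,0],[-6,0,-0.4,0],[-6,0,-0.4,0],[6,0,-0.4,0],[6,0,-0.4,0],[0,0,0,0],[0,0,0,0]]])

```text
t: 77.55
eef_pos: [0.5929, 0.2083, 0.1465]
ee_rot: [3.141, 0.0, -3.053]
force: [1.1, 0.8, -0.8]
width: 0.0222
gripper_force: 16.0
```

Call:
servo_tool(series=[[[-6,0,-0.4,0],[-6,0,-0.4,0],[6,0,-0.4,0],[6,0,-0.4,0],[-6,0,-0.4,0],[-6,0,-0.4,0],[6,0,-0.4,0],[6,0,-0.4,0],[0,0,0,0],[0,0,0,0]]])

```text
t: 78.38
eef_pos: [0.5929, 0.2083, 0.1497]
ee_rot: [3.141, 0.0, -3.054]
force: [0.2, 0.3, -0.3]
width: 0.0217
gripper_force: 16.0
```

```bash
python3 - <<'E'
from h import *
snap('side','side48'); w=(210,330,38,20);track('side47','side48',w,.04)
E
```

```text
side47 side48 px [-0.25  0.25] mm [0.3 0.6] q 0.996
```

Free or nearly so. One more rock, then a gentle pull.

Call:
servo_tool(series=[[[-6,0,-0.4,0],[-6,0,-0.4,0],[6,0,-0.4,0],[6,0,-0.4,0],[-6,0,-0.4,0],[0,0,-0.5,0],[0,0,-0.5,0],[0,0,-0.5,0],[0,0,0,0],[0,0,0,0]]])

```text
t: 79.27
eef_pos: [0.5991, 0.2088, 0.1529]
ee_rot: [3.142, 0.0, -3.054]
force: [0.3, -0.1, -0.8]
width: 0.0216
gripper_force: 16.0
```

Call:
servo_tool(series=[[[0,0,-1,0],[0,0,-1,0],[0,0,-1,0],[0,0,0,0],[0,0,0,0],[0,0,0,0],[0,0,0,0],[0,0,0,0],[0,0,0,0],[0,0,0,0]]])

```text
t: 80.1
eef_pos: [0.5992, 0.2087, 0.1558]
ee_rot: [-3.142, -0.0, -3.054]
force: [0.3, 0.6, -1.8]
width: 0.0218
gripper_force: 16.0
```

Call:
servo_tool(series=[[[0,0,-2,0],[0,0,-3,0],[0,0,-4,0],[0,0,-10,0],[0,0,-18,0],[0,0,-25,0],[0,0,-25,0],[0,0,-18,0],[0,0,0,0],[0,0,0,0]]])

```text
t: 80.93
eef_pos: [0.5997, 0.2091, 0.2631]
ee_rot: [3.14, 0.003, -3.054]
force: [-0.9, -0.3, -1.2]
width: 0.0218
gripper_force: 16.0
```

```bash
python3 - <<'E'
from h import *
snap('side','side49'); track('side48','side49',(210,330,38,20),.04)
delta(.462,-.163,.26)
print(telemetry.get_state()['force'],[(round(r['conf'],2),np.round(r['position'],3).tolist()) for r in recognise('side','stopper0')])
E
```

```text
side48 side49 px [0. 0.] mm [0. 0.] q 0.999
{'pos': [0.5991, 0.2088, 0.2615], 'rot': [3.141, 0.001, -3.054], 'shift_now': [169.1, -358.4, 1.5]}
[-0.69001066  0.06729579 -1.88882441] [(0.71, [0.607, 0.232, 0.091]), (0.58, [0.573, 0.14, 0.079])]
```

Call:
servo_tool(series=[[[28,-30,0,0],[28,-30,0,0],[28,-30,0,0],[28,-30,0,0],[28,-30,0,0],[29,-29,0,0],[0,-37,0,0],[0,-37,0,0],[0,-37,0,0],[0,-37,0,0]]])

```text
t: 81.87
eef_pos: [0.4586, -0.1334, 0.2606]
ee_rot: [3.141, -0.0, -3.053]
force: [1.0, 0.7, -1.8]
width: 0.0217
gripper_force: 16.0
```

Call:
servo_tool(series=[[[0,-31,0,0],[0,0,30,0],[0,0,35,0],[0,0,35,0],[0,0,35,0],[0,0,30,0],[0,0,20,0],[0,0,13,0],[0,0,0,0],[0,0,0,0]]])

```text
t: 82.7
eef_pos: [0.4613, -0.1628, 0.062]
ee_rot: [-3.142, -0.003, -3.054]
force: [1.0, -1.2, -0.8]
width: 0.0217
gripper_force: 16.0
```

Call:
servo_tool(series=[[[0,0,0,0],[0,0,0,0],[0,0,0,0],[0,0,0,0],[0,0,0,0],[0,0,-30,0],[0,0,-40,0],[0,0,-40,0],[0,0,-40,0],[0,0,-40,0]]], claw=0.3)

```text
t: 83.53
eef_pos: [0.4616, -0.1627, 0.2554]
ee_rot: [-3.142, 0.001, -3.054]
force: [1.4, 0.2, -0.3]
width: 0.0306
gripper_force: 0.0
```

```bash
python3 - <<'E'
from h import *
delta(.63,-.2,.30)
for c in ('side','top'):
  snap(c,c+'50')
  for n in('head0','decanter0','lid_edge'): print(n,[(round(r['conf'],2),np.round(r['position'],3).tolist()) for r in recognise(c,n)])
E
```

```text
{'pos': [0.4616, -0.1627, 0.2554], 'rot': [-3.142, 0.001, -3.054], 'shift_now': [-164.4, -51.9, -44.6]}
head0 [(0.77, [0.408, -0.274, 0.06]), (0.75, [0.475, -0.242, 0.056]), (0.74, [0.478, -0.154, 0.071]), (0.69, [0.414, -0.19, 0.063])]
decanter0 [(0.87, [0.577, 0.12, 0.09]), (0.68, [0.476, 0.128, 0.088]), (0.57, [0.492, 0.248, 0.086])]
lid_edge [(0.69, [0.53, -0.137, 0.257]), (0.48, [0.773, -0.017, 0.057])]
head0 []
decanter0 [(0.88, [0.609, 0.2, 0.085]), (0.67, [0.515, 0.254, 0.09]), (0.66, [0.582, 0.096, 0.089]), (0.56, [0.77, 0.191, 0.044])]
lid_edge [(0.56, [0.543, -0.223, 0.27])]
```

All four stoppers are in the box, with heads at z≈0.06. Now the lid: over it to the far side with the fingers shut.

Call:
servo_tool(series=[[[0,0,-25,-0.034],[0,0,-25,0],[0,0,-25,0],[-26,-11.5,0,0],[-26,-11.5,0,0],[-26,-11.5,0,0],[-26,-11.5,0,0],[-26,-11.5,0,0],[0,0,0,0],[0,0,0,0]]], claw=1)

```text
t: 84.77
eef_pos: [0.5989, -0.2042, 0.3246]
ee_rot: [3.141, -0.005, -3.02]
force: [-1.3, -0.1, 1.0]
width: 0.0
gripper_force: 0.0
```

```bash
python3 - <<'E'
from h import *
delta(.598,-.2035,.2385,.122)
snap('side','side51'); print([(round(r['conf'],2),np.round(r['position'],3).tolist()) for r in recognise('side','lid_edge')])
E
```

```text
{'pos': [0.5989, -0.2042, 0.3246], 'rot': [3.141, -0.005, -3.02], 'shift_now': [0.8, 0.8, 86.1], 'turn': np.float64(-0.001), 'shift_after': [0.8, 0.8, 86.1]}
[(0.74, [0.53, -0.135, 0.258])]
```

Call:
servo_tool(series=[[[0,0,25,0],[0,0,25,0],[0,0,20,0],[0,0,14,0],[0,0,2,0],[8,0,0,0],[8,0,0,0],[9,0,0,0],[9,0,0,0],[9,0,0,0]]])

```text
t: 85.7
eef_pos: [0.5547, -0.2094, 0.243]
ee_rot: [-3.141, 0.002, -3.02]
force: [-0.3, 0.0, -0.2]
width: 0.0003
gripper_force: 0.0
```

Call:
servo_tool(series=[[[13,0,0.5,0],[13,0,0.5,0],[13,0,2.5,0],[13,0,2.5,0],[12,0,5,0],[12,0,5,0],[11,0,7,0],[11,0,7,0],[0,0,0,0],[0,0,0,0]]])

```text
t: 86.53
eef_pos: [0.4575, -0.2213, 0.2124]
ee_rot: [-3.141, 0.0, -3.02]
force: [0.4, 0.5, 0.4]
width: 0.0003
gripper_force: 0.0
```

```bash
python3 - <<'E'
from h import *
delta(.4,-.23,.0965,.122)
snap('side','side52'); print([(round(r['conf'],2),np.round(r['position'],3).tolist()) for r in recognise('side','lid_edge')])
E
```

```text
{'pos': [0.4575, -0.2213, 0.2124], 'rot': [-3.141, 0.0, -3.02], 'shift_now': [58.1, -1.7, 115.9], 'turn': np.float64(-0.001), 'shift_after': [58.1, -1.6, 115.9]}
[(0.74, [0.489, -0.172, 0.153])]
```

Call:
servo_tool(series=[[[10,0,10,0],[10,0,10,0],[8,0,10,0],[8,0,10,0],[6,0,12,0],[6,0,12,0],[4,0,12,0],[4,0,12,0],[0,0,0,0],[0,0,0,0]]])

```text
t: 87.47
eef_pos: [0.4029, -0.228, 0.1239]
ee_rot: [3.142, -0.001, -3.02]
force: [0.7, -0.2, 0.6]
width: 0.0008
gripper_force: 0.0
```

Call:
servo_tool(series=[[[2,0,8,0],[2,0,8,0],[0,0,6,0],[0,0,4,0],[0,0,3,0],[0,0,2,0],[0,0,1,0],[0,0,0,0],[0,0,0,0],[0,0,0,0]]])

```text
t: 88.3
eef_pos: [0.3987, -0.2285, 0.0961]
ee_rot: [-3.14, 0.0, -3.018]
force: [-18.3, 15.2, 58.5]
width: 0.0005
gripper_force: 29.3
```

Call:
servo_tool(series=[[[0,0,-3,0],[0,0,-5,0],[0,0,-15,0],[0,0,-30,0],[0,0,-30,0],[0,0,-30,0],[0,0,-30,0],[0,0,0,0],[0,0,0,0],[0,0,0,0]]])

```text
t: 89.13
eef_pos: [0.3984, -0.2282, 0.2342]
ee_rot: [3.141, -0.0, -3.02]
force: [0.8, -0.2, -0.6]
width: 0.0004
gripper_force: 0.0
```

Call:
servo_tool(series=[[[0,-38,0,0],[0,-38,0,0],[0,-38,0,0],[0,-38,0,0],[0,-38,0,0],[0,-38,0,0],[0,0,0,0],[0,0,0,0],[0,0,0,0],[0,0,0,0]]])

```text
t: 89.97
eef_pos: [0.4261, -0.4537, 0.234]
ee_rot: [3.14, -0.001, -3.019]
force: [0.5, 0.2, 0.5]
width: 0.0006
gripper_force: 0.0
```

```bash
python3 - <<'E'
from h import *
for c in('side','top'):
  snap(c,c+'53')
  for n in('lid','head0','decanter0','mug','mouse','books'): print(c,n,[(round(r['conf'],2),np.round(r['position'],3).tolist()) for r in recognise(c,n)])
E
```

```text
side lid [(0.9, [0.448, -0.206, 0.1])]
side head0 []
side decanter0 [(0.95, [0.578, 0.12, 0.09]), (0.75, [0.476, 0.13, 0.09]), (0.68, [0.492, 0.251, 0.088]), (0.67, [0.604, 0.234, 0.086])]
side mug [(0.88, [0.772, -0.015, 0.059])]
side mouse [(0.85, [0.703, -0.239, 0.026])]
side books [(0.74, [0.772, 0.217, 0.05])]
top lid [(0.87, [0.452, -0.218, 0.099])]
top head0 []
top decanter0 [(0.73, [0.611, 0.198, 0.085]), (0.67, [0.579, 0.096, 0.088]), (0.63, [0.476, 0.1, 0.087]), (0.62, [0.491, 0.214, 0.091])]
top mug [(0.88, [0.783, -0.028, 0.038]), (0.66, [0.446, -0.218, 0.101])]
top mouse [(0.84, [0.7, -0.244, 0.023])]
top books [(0.86, [0.775, 0.191, 0.046]), (0.7, [0.446, -0.219, 0.103])]
```

View pics/side53.png

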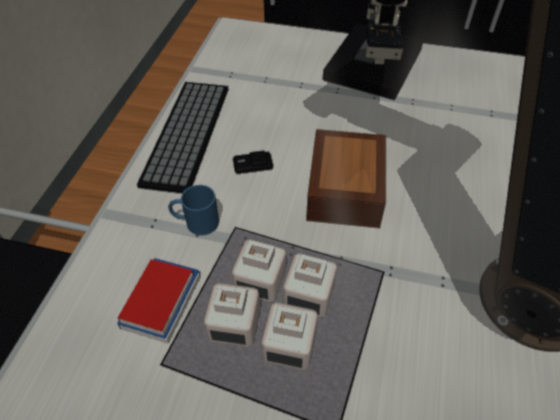

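The side view shows the lid closed flat at about (348,165), four open upright decanters at about (260,255), (312,270), (233,300) and (291,322), and the mug, mouse and books in place. Handing in.

```bash
python3 -c "
from station import ticket
print(ticket.job_done())"
```

```text
the job is handed in; nothing more can be done
None
```

I took all four stoppers out and put them in the box, closed the lid, and handed the job in at about 90 s. In the last pictures the decanters stand upright and the mug, mouse and books have not moved. Two of the decanters slid about 2 cm on the pad, and one probably came a few mm off the desk for a moment during rocking. No verdict was shown after handing in.

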